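# Wedge ground V-blocks into the demagnetiser tray and set its power dial

### The job

Demagnetise the ground steel V-blocks: stand every V-block from the bench in the tray of the demagnetiser, grooves up and running from front to back, each with one end square against the back fence, spread to both sides of the middle, then set the wooden clamp bar upright across their front ends, its lug in the middle. Take the wooden wedge from its stand and drive it firmly down between the middle of the bar and the sloped, sprung pad in front of it until the pad is pushed back and the whole row is locked tight, and only after that turn the dial on the power unit clockwise until its white line points at the red marker. Leave the micrometer and the mint-coloured carton where they are.

Things in the scene. Friction and masses are not known exactly. Their poses are not given: they have to be found in the camera images.
- v_block_1_center (a point): centre (22.5 mm above its underside) of a ground steel V-block, 50 (its x) x 52 (its y) x 45 mm (z, upward), about 0.6 kg, its V groove on top, running along its x; it starts standing on the bench, groove up. Two or three such blocks are present. Grip its two outer side faces, which look along its y.
- v_block_2_center (a point): centre (22.5 mm above its underside) of a ground steel V-block, 50 (its x) x 52 (its y) x 45 mm (z, upward), about 0.6 kg, its V groove on top, running along its x; it starts standing on the bench, groove up. Two or three such blocks are present. Grip its two outer side faces, which look along its y.
- v_block_3_center (a point): centre (22.5 mm above its underside) of a ground steel V-block, 50 (its x) x 52 (its y) x 45 mm (z, upward), about 0.6 kg, its V groove on top, running along its x; it starts standing on the bench, groove up. Two or three such blocks are present. Grip its two outer side faces, which look along its y.
- demag_tray: fixed demagnetiser: grey housing 144 (x) x 280 (y) x 22 mm with an aluminium tray on top; origin at the centre of its underside on the bench, z up, +x to the fence, y along the fence. Tray floor at z = 22 mm, between fence and sprung pad; lips 8 mm high close its ends at y = +-130 mm. The blocks stand with their grooves along x, centres at x = 24.5 mm when home.
- fence_foot (a point): foot of the fence's inner face, in the middle: x = +49.5, z = 22 mm in the demagnetiser's frame. The fence is plumb, 36 mm high above the tray floor, 270 mm long, at the far side from the robot.
- pad_foot (a point): foot of the steel pad's face, in the middle: x = -39.5, z = 22 mm in the demagnetiser's frame. The pad is 120 mm long (y), 40 mm high; its face leans back 1 mm in 4 (x = -49.3 mm at the top), like the wedge. Behind it, on springs, stands the fixed front rail (x = -60 to -71 mm, as high); a red line on its outside marks the middle.
- pressure_pad (a joint): how far the sprung pad is pushed back toward the robot, in m: 0 at rest, 0.0045 at most; its spring gives 5 N per mm. With the row locked tight it stays at 0.001 or more, usually about 0.002.
- bar_lug (a point): point on the clamp bar's grip lug, 56 mm above the bar's underside. Brown wooden bar 32 (x) x 200 (y) x 32 mm (z), 0.24 kg, same either way round; the lug on its middle is 16 (x) x 26 (y) mm and reaches 75 mm above the underside. In the tray the bar lies along y, lug within 20 mm of the middle, at x = -16.5 mm when it touches the blocks.
- wedge_center (a point): centre of the pale wooden wedge, half-way up: 95 mm tall (z), 40 wide (y), 0.07 kg. +x face plumb, 10 mm from here; -x face slopes 1 in 4 (10 mm thick at the foot, 34 at the top) and goes to the tray's sprung pad. Upright, thin end down, in the stand. All touch at x = -42.5, z = 82 mm in the demagnetiser's frame; then push its top 3 to 8 mm further (12 to 20 N), friction holds it.
- wedge_stand: fixed dark wooden stand, open on top, in which the wedge stands: about 40 x 56 x 36 mm, floor 6 mm; origin at the wedge's place, under its foot, on the bench; the wedge's axes start along the stand's
- power_unit: fixed grey power unit 120 x 120 x 50 mm, origin at the centre of its underside, z up; white scale ticks and the dial are on its top, the dial's axis through its origin
- dial_grip (a point): point on the dial's axis at gripping height, 87 mm above the bench; black dial with a raised bar grip 42 mm long (its x), 14 mm thick (its y) and 32 mm high, whose top is 94 mm above the bench; the flat disc under it, 44 mm across, tops out 64 mm above the bench. A white line on top of the bar marks its -x end.
- dial (a joint): angle of the dial in rad, growing clockwise seen from above, range 0 to 4.5; at 0 the white line points to the power unit's -x. It turns easily and stays where it is left.
- red_marker: fixed flat ring round the dial with a red tab; origin on the dial's axis; the tab lies toward its -x. The dial is set when its white line (its -x) points at the tab: marker yaw = power unit yaw minus the dial angle.
- micrometer: micrometer lying on the bench near its front edge, 38 x 106 x 14 mm, bystander
- tea_box: small mint-coloured carton 30 x 34 x 42 mm, bystander
Mind the look-alikes: they are no part of the job. Leave any blue or yellow look-alike of the part that bears wedge_center alone.

How it is judged:
By the outcome, as a careful person would: the job done as asked, in the order asked, and still so for the second after the job is handed in, with the robot touching nothing.
Of v_block_1, v_block_2, v_block_3 only 2 to 3 are there at a start; the rules pass over those that are not, and their reading is None.
At some moment in a run one of v_block_1, v_block_2, v_block_3, clamp_bar may be knocked a few centimetres aside while the robot is not near it.
It also fails if it takes over 210 s, if anything falls off the work surface, if the arm or the gripper's body presses on something with over 40 N, if the wrist force passes 120 N, or if a joint passes its speed limit or range.

### The arm

A 6-joint arm with a two-finger parallel gripper is mounted at the origin on a cart in front of the work surface, level with it; the furniture and walls round the work are solid. World frame = base frame: x ahead of the robot, y to its left, z up, the work surface at z = 0. Lengths are in mm, angles in rad, forces in N, time in s.
With the tool pointing down it reaches from about 375 to 975 mm from the base axis. Payload 3.8 kg.
Tool frame: the origin (TCP) lies on the centre line of the jaws, within the pads' length; the fingertips stand 11 mm ahead of it and the grasp point (between the pads) lies 8 mm behind it; z points along the fingers, y is the direction in which the jaws open and shut (so a half turn about z gives the same grasp; the last joint's range is limited). The gripper opens to 85 mm and grips with 20 to 120 N. Pads are 22 mm wide; open, the fingers measure 114 mm over their backs; the gripper's body (76 mm by 85 mm) begins 54 mm behind the grasp point. The pads swing forward as they close: fully open they stand 13 mm farther back than shut.
Start: joints at [-0.037, 0.264, 1.604, -0, 1.274, -0.037], TCP at [674.995, -0.002, 242.28] pointing down, gripper open.
Joint ranges: [-2.63, 2.63], [-0.94, 2.18], [0.31, 2.57], [-1.31, 4.45], [0, 2.66], [-2.55, 2.55]. Speed limits (rad/s): [2.57, 2.57, 3.14, 3.14, 3.14, 3.14].

### API

Orientations are given as a unit quaternion [x, y, z, w].
In Python, from bench import observe, capture, sign_off gives the robot as it stands.
- The arm moves only by the tool apply_moves, never from a script. Its argument "motion" is a list of rows, each an object of numbers: "dx", "dy", "dz": the shift along the world's x, y, z in units of 40 mm (1.0 is 40 mm); "wx", "wy", "wz": the turn, a rotation vector about the world's x, y, z in degrees. In form: [{"dx": .., "dy": .., "dz": .., "wx": .., "wy": .., "wz": ..}, ...]. A call has 1 to 8 rows; each row is the pose to reach, as a shift and turn from the pose commanded when the call began; what a row does not reach only later rows make up. A row lasts 1/8 s, in which the tool goes at most 62.5 mm and 10.7 degrees, less where a joint would pass 70% of its speed; a pose out of reach is approached as far as the arm can. A call with a gripper value outside its range is refused whole. "fingers" is the gripper command: -1 is fully open, 1 is shut, values between are in proportion, set as the call begins (left out, the last holds). The fingers move at their own pace and stop on an object; the grip force is fixed at half the most. Time passes only in rows, so rows that repeat a pose let the fingers close. It gives the time, the measured TCP pose, the force and the opening at its end, in the units of the state.
- observe(): the state, without advancing time (a new reading comes with each control period).
- capture(name): name is "scene" or "side" or "wrist"; returns a dict with "frame" (384x512x3 uint8, red, green, blue), "z_map" (384x512 float32, mm along the optical axis (not along the pixel's ray), 0 where there is no reading), "intrinsics" (3x3 intrinsics, pixels), "extrinsics" (4x4, takes a point from camera to world coordinates); the wrist camera has in their place "tool_from_camera" (4x4, takes a point from camera to tool coordinates, whose origin is the TCP and whose axes are the flange's). Camera axes: x right, y up, looking along -z (the intrinsics and any distortion apply to the point x, -y, -z); pixel columns grow to the right and rows downward; lengths in mm; the calibration is good to about 2 mm. A picture is of the moment at which its call begins: read the wrist's pose just before it.
- sign_off(): hands the job in, once; it reports no verdict.
The state is a dict: "t": time; "joint_pos": joint angles; "dq": joint speeds; "effort": joint torques, N m; "tcp_pos": TCP position; "orientation": TCP orientation; "force": force on the tool from outside, world axes, zero at the start; "wrist_torque": the same for the moment, N m; "opening": opening from 0.0 (shut) to 1.0 (fully open).
Only numpy, scipy, OpenCV 4.12 (cv2) and the standard library are available. Lean on these libraries where they do the work, as an engineer would, in place of code of your own. Each camera call takes 0.05 s, during which the arm holds its last target.

## Working session

There is one attempt and no reset: what is moved stays moved. The work goes in short steps, Python scripts to look and compute and a tool call to move; the robot and the scene stay as the last step left them, time stands still between calls to the robot, and variables do not carry over. Pictures are saved under pics/ and viewed, and the job is handed in when it is done.

Besides the shell and the picture viewer there is one more tool, called after ">>>" as name(argument=value, ...), one argument or row to a line, values as JSON. apply_moves: Moves the arm, as the interface text tells. Its arguments: {"type":"object","properties":{"motion":{"type":"array","items":{"type":"object","properties":{"dx":{"type":"number"},"dy":{"type":"number"},"dz":{"type":"number"},"wx":{"type":"number"},"wy":{"type":"number"},"wz":{"type":"number"}}}},"fingers":{"type":"number"}},"required":["motion"]}

```bash
ls; mkdir -p pics; python3 - <<'E'
from bench import observe,capture
import cv2,numpy as np
print(observe())
for n in ["scene","side","wrist"]:
    c=capture(n)
    cv2.imwrite(f"pics/a_{n}.png",cv2.resize(c["frame"][:,:,::-1],(800,600),interpolation=cv2.INTER_CUBIC))
    np.savez(f"a_{n}.npz",**c)
    print(n,{k:(np.round(v,3).tolist()) for k,v in c.items() if k not in("frame","z_map")})
E
```

```text
pics
{'t': 0.0, 'joint_pos': array([-3.69117123e-02,  2.64751708e-01,  1.60535144e+00, -7.54546010e-06,
        1.27372733e+00, -3.69056090e-02]), 'dq': array([ 1.94014690e-03, -1.95296148e-04, -9.02539869e-05,  1.64746674e-03,
        7.64450686e-04, -7.72500854e-04]), 'effort': array([ 6.10465631e-04, -5.15121067e+01, -3.67308676e+01, -4.07824507e-05,
        1.31324201e-02,  1.46811578e-05]), 'tcp_pos': array([6.74295768e+02, 1.38202525e-02, 2.40975175e+02]), 'orientation': array([ 0.70710771,  0.70710496, -0.0007641 , -0.00081739]), 'force': array([ 0.30367677, -0.47138534, -0.45903466]), 'wrist_torque': array([-0.04418521, -0.0264912 ,  0.00611995]), 'opening': 0.9981125582316547}
scene {'intrinsics': [[404.931, 0.0, 253.549], [0.0, 404.931, 187.952], [0.0, 0.0, 1.0]], 'extrinsics': [[-0.909, 0.256, -0.33, 119.982], [-0.417, -0.573, 0.705, 752.729], [-0.009, 0.779, 0.627, 852.064], [0.0, 0.0, 0.0, 1.0]]}
side {'intrinsics': [[489.333, 0.0, 251.357], [0.0, 489.333, 185.213], [0.0, 0.0, 1.0]], 'extrinsics': [[-0.955, 0.168, -0.245, 74.474], [-0.297, -0.475, 0.828, 1377.36], [0.023, 0.864, 0.504, 1008.103], [0.0, 0.0, 0.0, 1.0]]}
wrist {'intrinsics': [[337.843, 0.0, 258.242], [0.0, 337.843, 188.402], [0.0, 0.0, 1.0]], 'tool_from_camera': [[0.0, 0.955, 0.297, 76.555], [1.0, -0.001, 0.001, 0.413], [0.001, 0.297, -0.955, -132.096], [0.0, 0.0, 0.0, 1.0]]}
```

View pics/a_scene.png

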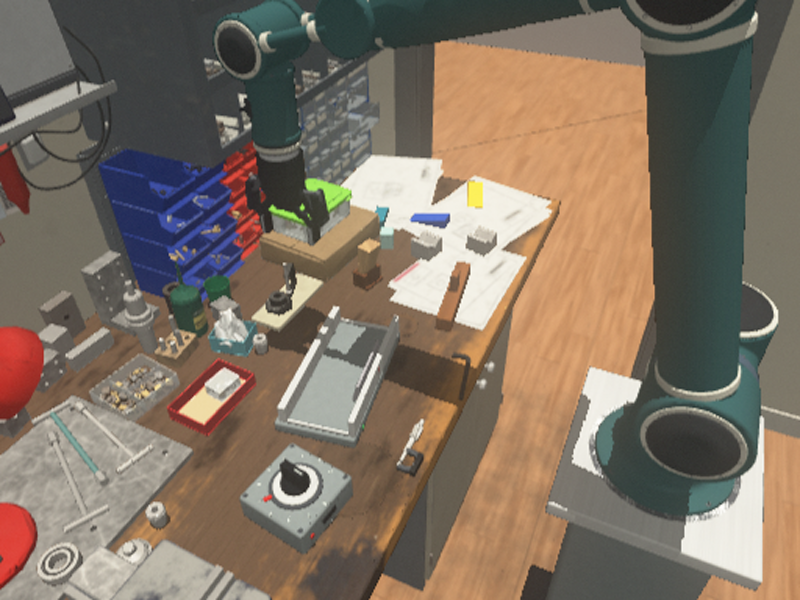

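View pics/a_side.png

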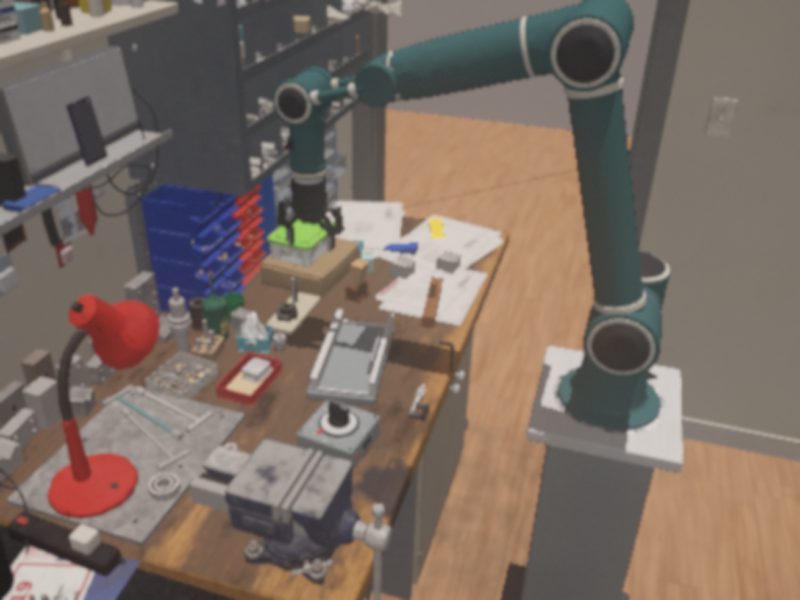

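View pics/a_wrist.png

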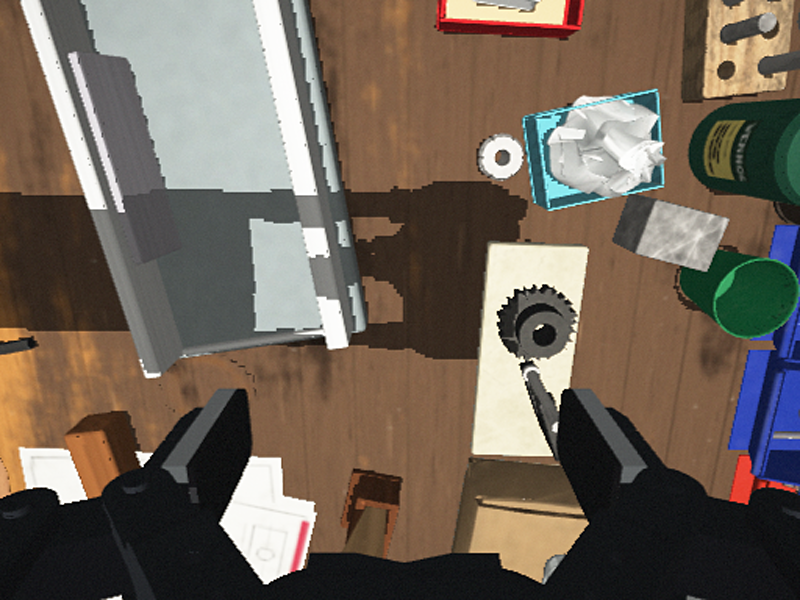

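```bash
cat > h.py <<'E'
import numpy as np,cv2
from scipy.spatial.transform import Rotation as R
def grab(name):
    from bench import observe,capture
    s=observe(); c=capture(name)
    if name=="wrist":
        T=np.eye(4);T[:3,:3]=R.from_quat(s["orientation"]).as_matrix();T[:3,3]=s["tcp_pos"]
        c["extrinsics"]=T@c["tool_from_camera"]
    return c
def cloud(c):
    z=c["z_map"].astype(float);K=c["intrinsics"];h,w=z.shape
    v,u=np.mgrid[:h,:w]
    P=np.stack([(u-K[0,2])/K[0,0]*z,-(v-K[1,2])/K[1,1]*z,-z],-1)
    E=c["extrinsics"];W=P@E[:3,:3].T+E[:3,3]
    W[z<=0]=np.nan
    return W
def proj(c,p):
    E=np.linalg.inv(c["extrinsics"]);q=np.asarray(p)@E[:3,:3].T+E[:3,3]
    K=c["intrinsics"]
    return np.stack([K[0,2]+K[0,0]*q[...,0]/-q[...,2],K[1,2]-K[1,1]*q[...,1]/-q[...,2]],-1)
def rect_at(W,img,x0,x1,y0,y1,zlo,zhi,sat=None):
    m=(W[...,0]>x0)&(W[...,0]<x1)&(W[...,1]>y0)&(W[...,1]<y1)&(W[...,2]>zlo)&(W[...,2]<zhi)
    return m
def ortho(Ws,ims,x0,x1,y0,y1,s,zmax=400):
    # up = +x, left = +y
    H=int((x1-x0)*s);Wd=int((y1-y0)*s);o=np.zeros((H,Wd,3),np.uint8);zb=np.full((H,Wd),-1e9)
    for W,im in zip(Ws,ims):
        p=W.reshape(-1,3);c=im.reshape(-1,3)
        ok=np.isfinite(p).all(1)&(p[:,0]>x0)&(p[:,0]<x1)&(p[:,1]>y0)&(p[:,1]<y1)&(p[:,2]<zmax)
        p=p[ok];c=c[ok];i=np.argsort(p[:,2]);p=p[i];c=c[i]
        r=((x1-p[:,0])*s).astype(int).clip(0,H-1);q=((y1-p[:,1])*s).astype(int).clip(0,Wd-1)
        b=p[:,2]>zb[r,q]-0; o[r[b],q[b]]=c[b];zb[r[b],q[b]]=p[b,2]
    return o,zb
E
python3 - <<'E'
from h import *
d=dict(np.load("a_scene.npz"))
W=cloud(d)
o,zb=ortho([W],[d["frame"]],300,1000,-520,560,0.7,200)
cv2.imwrite("pics/ortho.png",cv2.dilate(o,np.ones((3,3)))[:,:,::-1])
for u,v in [(428,243),(482,238),(455,290),(368,262),(285,470),(335,385),(388,238)]:
    uu,vv=int(u*.64),int(v*.64);print(u,v,W[vv,uu].round())
E
```

```text
428 243 [ 557. -346.   49.]
482 238 [ 452. -417.   46.]
455 290 [ 443. -223.   41.]
368 262 [ 634. -204.   68.]
285 470 [501. 323.  88.]
335 385 [549.  99.  24.]
388 238 [ 657. -352.   31.]
```

View pics/ortho.png

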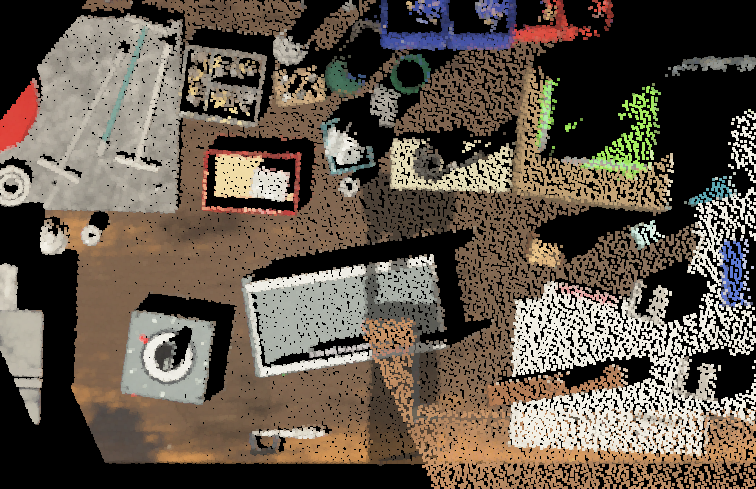

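>>> apply_moves(
  motion=[
    {"dx": -4, "dy": -8, "dz": 3},
    {"dx": -4, "dy": -8, "dz": 3},
    {"dx": -4, "dy": -8, "dz": 3},
    {"dx": -4, "dy": -8, "dz": 3},
    {"dx": -4, "dy": -8, "dz": 3},
    {"dx": -4, "dy": -8, "dz": 3},
    {"dx": -4, "dy": -8, "dz": 3},
    {"dx": -4, "dy": -8, "dz": 3},
  ],
)

```text
$.motion[0]: bad value
```

```bash
python3 - <<'E'
from h import *
c=grab("wrist");np.savez("b_wrist.npz",**c)
cv2.imwrite("pics/b_wrist.png",cv2.resize(c["frame"][:,:,::-1],(800,600)))
c=grab("scene");np.savez("b_scene.npz",**c)
cv2.imwrite("pics/b_scene.png",cv2.resize(c["frame"][:,:,::-1],(800,600)))
E
```

```text
(no output)
```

View pics/b_wrist.png

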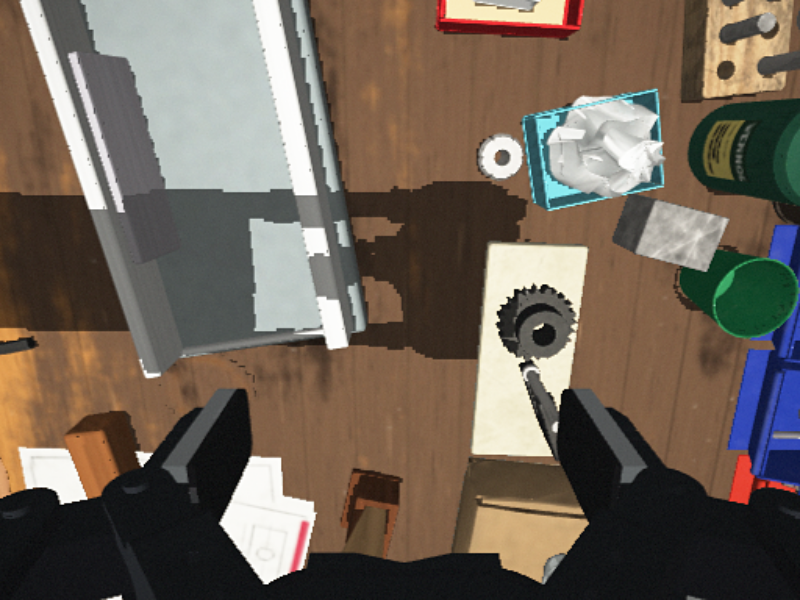

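View pics/b_scene.png

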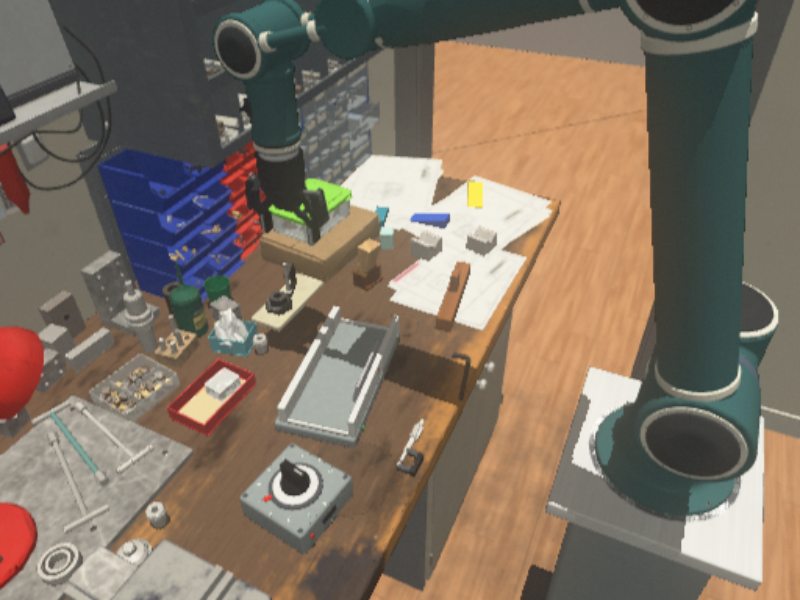

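>>> apply_moves(
  motion=[
    {"dx": -4, "dy": -8, "dz": 3, "wx": 0, "wy": 0, "wz": 0},
    {"dx": -4, "dy": -8, "dz": 3, "wx": 0, "wy": 0, "wz": 0},
    {"dx": -4, "dy": -8, "dz": 3, "wx": 0, "wy": 0, "wz": 0},
    {"dx": -4, "dy": -8, "dz": 3, "wx": 0, "wy": 0, "wz": 0},
    {"dx": -4, "dy": -8, "dz": 3, "wx": 0, "wy": 0, "wz": 0},
    {"dx": -4, "dy": -8, "dz": 3, "wx": 0, "wy": 0, "wz": 0},
    {"dx": -4, "dy": -8, "dz": 3, "wx": 0, "wy": 0, "wz": 0},
    {"dx": -4, "dy": -8, "dz": 3, "wx": 0, "wy": 0, "wz": 0},
  ],
)

```text
t: 1.25
tcp_pos: [514.9, -319.9, 362.0]
orientation: [0.708, 0.707, 0.0, -0.0]
force: [0.3, -0.5, -0.1]
opening: 0.998
```

```bash
cat > look.sh <<'X'
python3 - "$@" <<'E'
import sys
from h import *
tag=sys.argv[1]
for n in sys.argv[2:]:
    c=grab(n);np.savez(f"{tag}_{n}.npz",**c)
    cv2.imwrite(f"pics/{tag}_{n}.png",cv2.resize(c["frame"][:,:,::-1],(800,600)))
from bench import observe
s=observe();print(s["t"],s["tcp_pos"].round(1),R.from_quat(s["orientation"]).as_matrix().round(3).tolist(),s["force"].round(1),s["opening"])
E
X
bash look.sh c wrist scene
```

```text
1.35 [ 515.3 -318.7  361.3] [[-0.001, 1.0, -0.001], [1.0, 0.001, 0.001], [0.001, -0.001, -1.0]] [0.2 0.2 0.3] 1.0005505323355286
```

View pics/c_wrist.png

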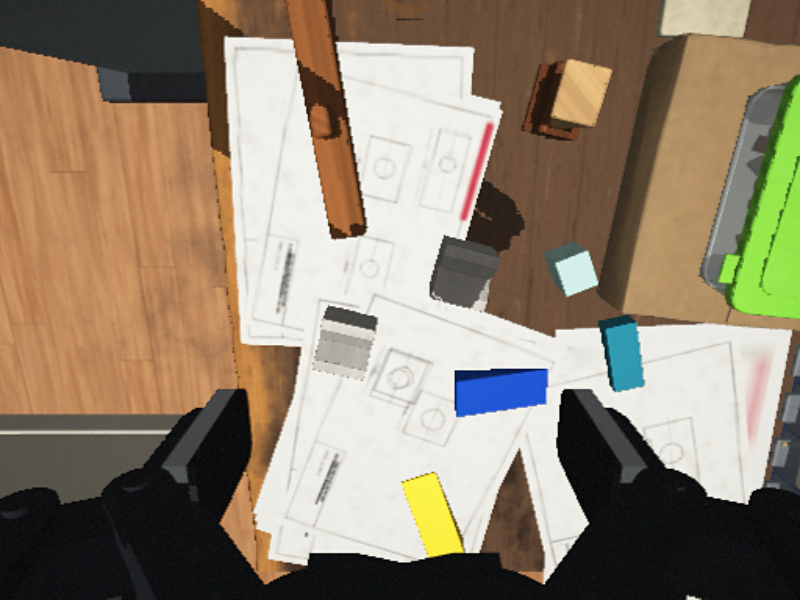

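View pics/c_scene.png

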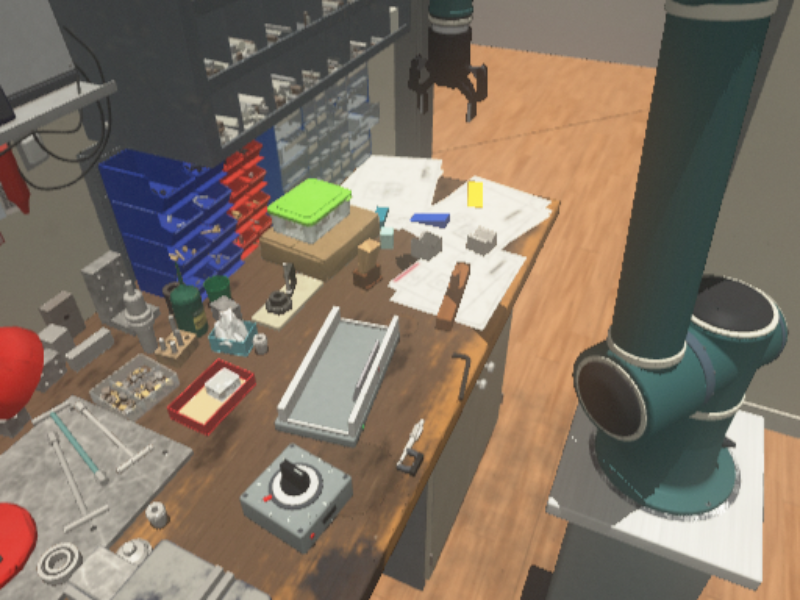

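```bash
cat >> h.py <<'E'
def fit(W,box,zlo,zhi):
    m=rect_at(W,None,*box,zlo,zhi); p=W[m]
    if len(p)<10: return None
    # drop outliers
    (c,sz,a)=cv2.minAreaRect(p[:,:2].astype(np.float32))
    return np.round(c,1),np.round(sz,1),round(a,1),len(p),np.round(np.percentile(p[:,2],[5,50,95]),1)
E
python3 - <<'E'
from h import *
for n in ["c_wrist","c_scene","a_scene"]:
    d=dict(np.load(n+".npz"));W=cloud(d);print(n)
    for nm,b,zl,zh in [("b1",(400,500,-460,-360),38,60),("b2",(510,610,-400,-300),38,60),("b1",(400,500,-460,-360),12,60),("b2",(510,610,-400,-300),12,60),("bar",(380,520,-340,-90),26,36),("lug",(380,520,-340,-90),50,90),("wedge",(590,690,-250,-150),60,140),("stand",(590,690,-250,-150),15,37),("wtop",(590,690,-250,-150),92,140)]:
        print(nm,fit(W,b,zl,zh))
E
```

```text
c_wrist
b1 (array([ 459.3, -435.8]), array([52.2, 50. ]), 76.4, 816, array([38.6, 44.7, 46.7]))
b2 (array([ 569.4, -367.7]), array([52.5, 50.1]), 75.0, 942, array([38.8, 44.8, 46.5]))
b1 (array([ 463.3, -420.1]), array([85.1, 50.4]), 75.3, 1369, array([20.3, 40.3, 46.5]))
b2 (array([ 569.4, -367.7]), array([52.5, 50.2]), 74.8, 1524, array([23. , 41.2, 46.3]))
bar (array([ 451.6, -238.7]), array([ 32.5, 193.1]), 8.5, 3429, array([30.5, 32.5, 34. ]))
lug (array([ 451.3, -235.4]), array([16.3, 25.9]), 8.4, 347, array([57.3, 74.6, 76.8]))
wedge (array([ 639.2, -218.5]), array([40.3, 33.7]), 77.0, 1237, array([ 98.5, 101.1, 102.6]))
stand (array([ 648.3, -220.4]), array([56.2, 34.1]), 77.7, 477, array([16.8, 35.4, 36.8]))
wtop (array([ 639.2, -218.5]), array([40.2, 33.7]), 77.0, 1190, array([ 99.5, 101.1, 102.6]))
c_scene
b1 (array([ 457.6, -434.8]), array([53.4, 49.6]), 77.3, 102, array([38.7, 43.5, 48. ]))
b2 (array([ 568.9, -367.4]), array([54.9, 52.8]), 75.3, 106, array([38.7, 43.5, 48.5]))
b1 (array([ 462.8, -426.9]), array([72. , 65.4]), 0.4, 243, array([15.8, 35.7, 47.1]))
b2 (arra
[... 645 characters left out ...]
.2, -367.6]), array([53.1, 49.3]), 73.9, 107, array([38.6, 43.9, 48. ]))
b1 (array([ 461.3, -422.2]), array([91. , 53.6]), 70.9, 248, array([13.2, 35. , 46.7]))
b2 (array([ 567.2, -367.1]), array([54.7, 54.1]), 75.6, 257, array([15.4, 35.4, 46.9]))
bar (array([ 449.7, -236.4]), array([ 32.1, 202.4]), 8.4, 315, array([28.7, 32. , 34.9]))
lug (array([ 449.1, -233.8]), array([15.5, 23.4]), 6.6, 53, array([53.8, 70.5, 75.5]))
wedge (array([ 637.4, -218. ]), array([44.9, 33.5]), 76.2, 181, array([ 63.7,  93.6, 102.4]))
stand (array([ 646., -220.]), array([62.3, 34.1]), 77.1, 117, array([16.4, 27.7, 36.1]))
wtop (array([ 637.6, -217.7]), array([44.9, 32.6]), 78.4, 96, array([ 93.5, 100.5, 103.3]))
```

>>> apply_moves(
  motion=[
    {"dx": 0.5, "dy": 12, "dz": 1, "wx": 0, "wy": 0, "wz": 0},
    {"dx": 0.5, "dy": 12, "dz": 1, "wx": 0, "wy": 0, "wz": 0},
    {"dx": 0.5, "dy": 12, "dz": 1, "wx": 0, "wy": 0, "wz": 0},
    {"dx": 0.5, "dy": 12, "dz": 1, "wx": 0, "wy": 0, "wz": 0},
    {"dx": 0.5, "dy": 12, "dz": 1, "wx": 0, "wy": 0, "wz": 0},
    {"dx": 0.5, "dy": 12, "dz": 1, "wx": 0, "wy": 0, "wz": 0},
    {"dx": 0.5, "dy": 12, "dz": 1, "wx": 0, "wy": 0, "wz": 0},
    {"dx": 0.5, "dy": 12, "dz": 1, "wx": 0, "wy": 0, "wz": 0},
  ],
)

```text
t: 2.35
tcp_pos: [533.8, 164.4, 401.7]
orientation: [0.705, 0.709, -0.0, -0.001]
force: [0.4, -0.1, 0.6]
opening: 1.0
```

```bash
bash look.sh d wrist
```

```text
2.4 [533.8 169.  401.9] [[-0.007, 1.0, -0.001], [1.0, 0.007, 0.005], [0.005, -0.001, -1.0]] [ 0.4  5.  -0.1] 1.0009533005863978
```

View pics/d_wrist.png

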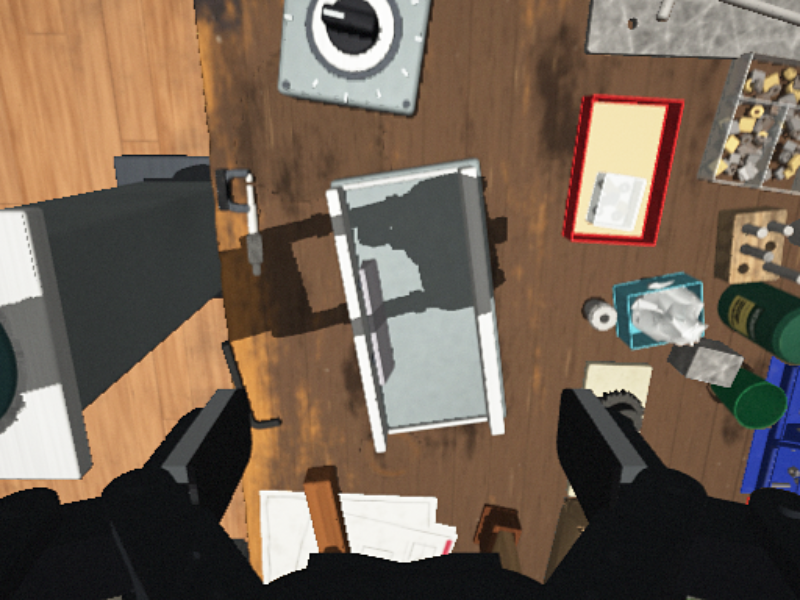

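```bash
bash look.sh e wrist; python3 - <<'E'
from h import *
d=dict(np.load("e_wrist.npz"));W=cloud(d)
box=(440,680,-70,250)
m=rect_at(W,None,*box,3,80);p=W[m]
h,e=np.histogram(p[:,2],bins=np.arange(3,80,2));print(list(zip(e[:-1].astype(int),h)))
f=fit(W,box,52,75);print("all tops",f)
for zl,zh in [(54,60),(58,66)]: 
    p=W[rect_at(W,None,*box,zl,zh)]
    th=np.deg2rad(11);
    # clusters by rotated x
    for a in [8,9,10,11,12]:
        r=np.deg2rad(a);xr=p[:,0]*np.cos(r)+p[:,1]*np.sin(r);hh,ee=np.histogram(xr,bins=np.arange(440,680,3));print(zl,a,[(int(ee[i]),int(hh[i])) for i in np.nonzero(hh>15)[0]])
E
```

```text
2.45 [533.9 166.  401.6] [[-0.008, 1.0, -0.001], [1.0, 0.008, 0.002], [0.002, -0.001, -1.0]] [-0.3  0.3 -0.2] 1.0024630361932279
[(np.int64(3), np.int64(96)), (np.int64(5), np.int64(7)), (np.int64(7), np.int64(8)), (np.int64(9), np.int64(12)), (np.int64(11), np.int64(8)), (np.int64(13), np.int64(5)), (np.int64(15), np.int64(16)), (np.int64(17), np.int64(50)), (np.int64(19), np.int64(706)), (np.int64(21), np.int64(6810)), (np.int64(23), np.int64(2865)), (np.int64(25), np.int64(132)), (np.int64(27), np.int64(160)), (np.int64(29), np.int64(342)), (np.int64(31), np.int64(142)), (np.int64(33), np.int64(80)), (np.int64(35), np.int64(75)), (np.int64(37), np.int64(81)), (np.int64(39), np.int64(91)), (np.int64(41), np.int64(89)), (np.int64(43), np.int64(77)), (np.int64(45), np.int64(104)), (np.int64(47), np.int64(85)), (np.int64(49), np.int64(80)), (np.int64(51), np.int64(93)), (np.int64(53), np.int64(90)), (np.int64(55), np.int64(232)), (np.int64(57), np.int64(1150)), (np.int64(59), np.int64(542)), (np.int64(61), np.int64(1018)), (np.int64(63), np.int64(351)), (np.int64(65), np.int64(2)), (n
[... 1190 characters left out ...]
 (503, 84), (506, 151), (509, 104), (608, 166), (611, 222), (614, 245), (617, 226), (620, 107)]
58 10 [(485, 79), (488, 288), (491, 329), (494, 331), (497, 208), (503, 103), (506, 152), (509, 83), (605, 29), (608, 158), (611, 225), (614, 241), (617, 215), (620, 96)]
58 11 [(482, 35), (485, 127), (488, 245), (491, 335), (494, 273), (497, 177), (500, 73), (503, 111), (506, 148), (509, 61), (605, 68), (608, 156), (611, 207), (614, 229), (617, 172), (620, 103), (623, 20)]
58 12 [(479, 20), (482, 87), (485, 147), (488, 235), (491, 267), (494, 234), (497, 164), (500, 131), (503, 127), (506, 123), (509, 50), (602, 46), (605, 89), (608, 149), (611, 191), (614, 196), (617, 148), (620, 97), (623, 38)]
```

```bash
python3 - <<'E'
from h import *
d=dict(np.load("e_wrist.npz"));W=cloud(d)
box=(440,680,-70,250)
p=W[rect_at(W,None,*box,54,75)]
best=None
for a in np.arange(7.5,10.5,.1):
    r=np.deg2rad(a);q=p[:,:2]-[554.8,66.6];x=q[:,0]*np.cos(r)+q[:,1]*np.sin(r);y=-q[:,0]*np.sin(r)+q[:,1]*np.cos(r)
    F=x[x>30];Rr=x[x<-57]
    s=np.ptp(np.percentile(F,[1,99]))+np.ptp(np.percentile(Rr,[1,99]))
    if best is None or s<best[0]: best=(s,a,np.percentile(F,[1,99]),np.percentile(Rr,[1,99]),np.percentile(y[x>30],[.5,99.5]),np.percentile(y[x<-57],[.5,99.5]))
print(best)
# power unit
b=(420,600,230,420)
print("unit",fit(W,b,40,56)); print("dialtop",fit(W,b,85,100)); print("disc",fit(W,b,57,70))
d=dict(np.load("c_scene.npz"));W=cloud(d)
print("unit",fit(W,b,40,56)); print("dialtop",fit(W,b,80,100)); print("disc",fit(W,b,57,70))
E
```

```text
(np.float64(24.661552052930134), np.float64(8.999999999999995), array([49.71699294, 63.47265057]), array([-70.56026135, -59.65436693]), array([-132.96007591,  133.45146952]), array([-126.70293283,  134.00461922]))
unit (array([489.5, 309.7]), array([ 97.9, 120. ]), 81.7, 4696, array([48.3, 50.7, 55.2]))
dialtop (array([491.1, 320.5]), array([14.3, 41.9]), 78.2, 477, array([90.9, 94.2, 95.9]))
disc (array([490.9, 317.3]), array([64.3, 59.9]), 0.3, 897, array([57.1, 63.4, 65.9]))
unit (array([489.7, 320.1]), array([121. , 120.1]), 81.8, 1984, array([44.5, 50. , 54.8]))
dialtop (array([489.5, 320.5]), array([14.5, 42.4]), 77.1, 149, array([82.3, 92.8, 95.5]))
disc (array([489.3, 320.9]), array([58.9, 59.6]), 67.3, 200, array([57.2, 62.4, 67.2]))
```

>>> apply_moves(
  motion=[
    {"dx": 0.86, "dy": -13.19, "dz": -3, "wx": 0, "wy": 0, "wz": -105},
    {"dx": 0.86, "dy": -13.19, "dz": -3, "wx": 0, "wy": 0, "wz": -105},
    {"dx": 0.86, "dy": -13.19, "dz": -4, "wx": 0, "wy": 0, "wz": -105},
    {"dx": 0.86, "dy": -13.19, "dz": -4, "wx": 0, "wy": 0, "wz": -105},
    {"dx": 0.86, "dy": -13.19, "dz": -5, "wx": 0, "wy": 0, "wz": -105},
    {"dx": 0.86, "dy": -13.19, "dz": -5, "wx": 0, "wy": 0, "wz": -105},
    {"dx": 0.86, "dy": -13.19, "dz": -5, "wx": 0, "wy": 0, "wz": -105},
    {"dx": 0.86, "dy": -13.19, "dz": -5, "wx": 0, "wy": 0, "wz": -105},
  ],
  fingers=-1,
)

```text
t: 3.45
tcp_pos: [565.1, -307.5, 229.2]
orientation: [0.999, 0.033, -0.0, -0.0]
force: [0.6, 0.2, 0.6]
opening: 0.997
```

```bash
bash look.sh f wrist
```

```text
3.5 [ 563.  -313.5  224.2] [[0.998, 0.057, -0.006], [0.057, -0.998, -0.002], [-0.006, 0.002, -1.0]] [ 0.2 -4.1 -1.6] 0.9948520871739721
```

>>> apply_moves(
  motion=[
    {"dx": 0, "dy": 0, "dz": 0, "wx": 0, "wy": 0, "wz": 0},
    {"dx": 0, "dy": 0, "dz": 0, "wx": 0, "wy": 0, "wz": 0},
  ],
)

```text
t: 3.75
tcp_pos: [565.6, -305.4, 230.9]
orientation: [0.999, 0.036, 0.0, -0.0]
force: [0.8, -0.0, -0.6]
opening: 0.999
```

```bash
bash look.sh f wrist
```

```text
3.8 [ 565.9 -305.2  231.5] [[0.997, 0.073, 0.001], [0.073, -0.997, -0.0], [0.001, 0.0, -1.0]] [0.5 0.7 1.1] 0.9964589268855116
```

>>> apply_moves(
  motion=[
    {"dx": 0.09, "dy": -1.56, "dz": -1.5, "wx": 0, "wy": 0, "wz": -19.2},
    {"dx": 0.09, "dy": -1.56, "dz": -1.5, "wx": 0, "wy": 0, "wz": -19.2},
    {"dx": 0.09, "dy": -1.56, "dz": -1.5, "wx": 0, "wy": 0, "wz": -19.2},
    {"dx": 0.09, "dy": -1.56, "dz": -1.5, "wx": 0, "wy": 0, "wz": -19.2},
  ],
)

```text
t: 4.3
tcp_pos: [570.1, -367.8, 172.5]
orientation: [0.992, -0.13, 0.001, 0.0]
force: [-0.3, 0.1, 1.4]
opening: 0.999
```

```bash
bash look.sh g wrist; python3 - <<'E'
from h import *
d=dict(np.load("g_wrist.npz"));W=cloud(d)
for nm,b,zl,zh in [("b1",(400,500,-460,-360),38,60),("b2",(510,610,-420,-300),38,60)]: print(nm,fit(W,b,zl,zh))
E
```

```text
4.35 [ 570.2 -368.   172.8] [[0.966, -0.258, 0.002], [-0.258, -0.966, -0.001], [0.003, 0.001, -1.0]] [-0.4 -0.   0.4] 0.9994459997524802
b1 (array([ 460. , -432.9]), array([45.6, 50.6]), 75.9, 1103, array([38.9, 45.1, 46.5]))
b2 (array([ 569.1, -368. ]), array([52.1, 50.5]), 74.7, 2765, array([38.9, 45. , 46.5]))
```

View pics/g_wrist.png

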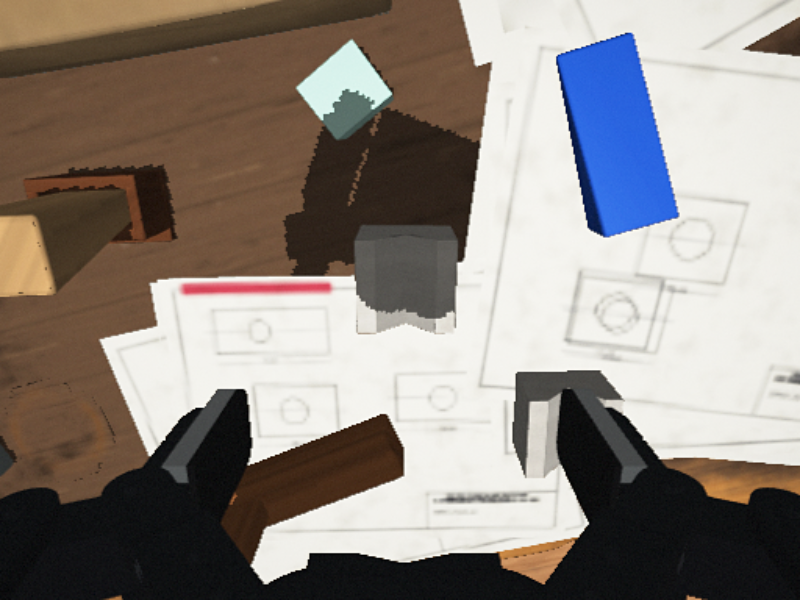

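>>> apply_moves(
  motion=[
    {"dx": -0.02, "dy": 0, "dz": -1.2, "wx": 0, "wy": 0, "wz": 0},
    {"dx": -0.02, "dy": 0, "dz": -2.4, "wx": 0, "wy": 0, "wz": 0},
    {"dx": -0.02, "dy": 0, "dz": -3.2, "wx": 0, "wy": 0, "wz": 0},
    {"dx": -0.02, "dy": 0, "dz": -3.6, "wx": 0, "wy": 0, "wz": 0},
    {"dx": -0.02, "dy": 0, "dz": -3.77, "wx": 0, "wy": 0, "wz": 0},
    {"dx": -0.02, "dy": 0, "dz": -3.77, "wx": 0, "wy": 0, "wz": 0},
  ],
)

```text
t: 5.1
tcp_pos: [569.2, -369.2, 21.2]
orientation: [0.991, -0.131, 0.001, 0.0]
force: [-0.2, 0.3, 0.1]
opening: 1.003
```

>>> apply_moves(
  motion=[
    {"dx": 0, "dy": 0, "dz": 0, "wx": 0, "wy": 0, "wz": 0},
    {"dx": 0, "dy": 0, "dz": 0, "wx": 0, "wy": 0, "wz": 0},
    {"dx": 0, "dy": 0, "dz": 0, "wx": 0, "wy": 0, "wz": 0},
    {"dx": 0, "dy": 0, "dz": 0, "wx": 0, "wy": 0, "wz": 0},
    {"dx": 0, "dy": 0, "dz": 0, "wx": 0, "wy": 0, "wz": 0},
    {"dx": 0, "dy": 0, "dz": 0, "wx": 0, "wy": 0, "wz": 0},
  ],
  fingers=1,
)

```text
t: 5.85
tcp_pos: [569.3, -369.6, 21.6]
orientation: [0.991, -0.132, 0.001, 0.001]
force: [-0.2, 0.7, 5.6]
opening: 0.592
```

>>> apply_moves(
  motion=[
    {"dx": 0, "dy": 0, "dz": 1, "wx": 0, "wy": 0, "wz": 0},
    {"dx": 0, "dy": 0, "dz": 2.5, "wx": 0, "wy": 0, "wz": 0},
    {"dx": 0.1, "dy": 1, "dz": 3.7, "wx": 0, "wy": 0, "wz": 5},
    {"dx": 0.1, "dy": 2.5, "dz": 3.7, "wx": 0, "wy": 0, "wz": 12},
    {"dx": 0.2, "dy": 4, "dz": 3.7, "wx": 0, "wy": 0, "wz": 20},
    {"dx": 0.35, "dy": 5.5, "dz": 3.7, "wx": 0, "wy": 0, "wz": 24.2},
    {"dx": 0.35, "dy": 7, "dz": 3.7, "wx": 0, "wy": 0, "wz": 24.2},
    {"dx": 0.35, "dy": 8.5, "dz": 3.7, "wx": 0, "wy": 0, "wz": 24.2},
  ],
)

```text
t: 6.85
tcp_pos: [580.4, -27.0, 165.8]
orientation: [0.997, 0.079, -0.002, -0.0]
force: [0.3, -0.1, -6.4]
opening: 0.597
```

>>> apply_moves(
  motion=[
    {"dx": 0, "dy": 1.13, "dz": 0, "wx": 0, "wy": 0, "wz": 0},
    {"dx": 0, "dy": 1.13, "dz": -1, "wx": 0, "wy": 0, "wz": 0},
    {"dx": 0, "dy": 1.13, "dz": -1, "wx": 0, "wy": 0, "wz": 0},
    {"dx": 0, "dy": 1.13, "dz": -1, "wx": 0, "wy": 0, "wz": 0},
  ],
)

```text
t: 7.35
tcp_pos: [581.5, 15.8, 127.2]
orientation: [0.997, 0.079, -0.001, -0.0]
force: [0.7, -0.2, -5.5]
opening: 0.593
```

```bash
bash look.sh i wrist scene
```

```text
7.45 [583.1  15.5 129. ] [[0.988, 0.156, 0.002], [0.156, -0.988, -0.0], [0.002, 0.0, -1.0]] [-0.1  0.6 -6. ] 0.5983339986207832
```

View pics/i_wrist.png

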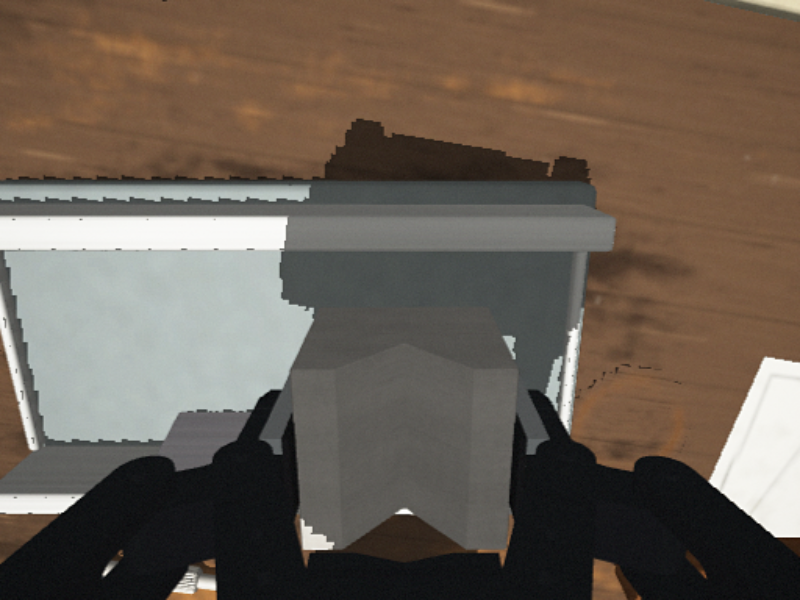

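>>> apply_moves(
  motion=[
    {"dx": 0, "dy": 0, "dz": -0.8, "wx": 0, "wy": 0, "wz": 0},
    {"dx": 0, "dy": 0, "dz": -1.6, "wx": 0, "wy": 0, "wz": 0},
    {"dx": 0, "dy": 0, "dz": -2.0, "wx": 0, "wy": 0, "wz": 0},
    {"dx": 0, "dy": 0, "dz": -2.1, "wx": 0, "wy": 0, "wz": 0},
    {"dx": 0, "dy": 0, "dz": -2.1, "wx": 0, "wy": 0, "wz": 0},
  ],
)

```text
t: 8.07
tcp_pos: [583.4, 16.0, 45.0]
orientation: [0.997, 0.079, 0.001, 0.0]
force: [0.4, 0.1, -6.5]
opening: 0.6
```

>>> apply_moves(
  motion=[
    {"dx": 0.04, "dy": 0.006, "dz": 0, "wx": 0, "wy": 0, "wz": 0},
    {"dx": 0.08, "dy": 0.013, "dz": 0, "wx": 0, "wy": 0, "wz": 0},
    {"dx": 0.1, "dy": 0.016, "dz": 0, "wx": 0, "wy": 0, "wz": 0},
    {"dx": 0.11, "dy": 0.017, "dz": 0, "wx": 0, "wy": 0, "wz": 0},
    {"dx": 0.11, "dy": 0.017, "dz": 0, "wx": 0, "wy": 0, "wz": 0},
  ],
)

```text
t: 8.7
tcp_pos: [586.6, 17.0, 43.9]
orientation: [0.997, 0.079, -0.0, 0.0]
force: [-0.6, 0.1, -5.4]
opening: 0.6
```

>>> apply_moves(
  motion=[
    {"dx": 0.012, "dy": 0.002, "dz": 0, "wx": 0, "wy": 0, "wz": 0},
    {"dx": 0.025, "dy": 0.004, "dz": 0, "wx": 0, "wy": 0, "wz": 0},
    {"dx": 0.025, "dy": 0.004, "dz": 0, "wx": 0, "wy": 0, "wz": 0},
  ],
)

```text
t: 9.07
tcp_pos: [587.4, 17.1, 43.7]
orientation: [0.997, 0.079, -0.0, -0.0]
force: [-0.4, 0.6, -5.7]
opening: 0.596
```

>>> apply_moves(
  motion=[
    {"dx": 0.025, "dy": 0.004, "dz": -0.01, "wx": 0, "wy": 0, "wz": 0},
    {"dx": 0.05, "dy": 0.008, "dz": -0.01, "wx": 0, "wy": 0, "wz": 0},
    {"dx": 0.05, "dy": 0.008, "dz": -0.01, "wx": 0, "wy": 0, "wz": 0},
  ],
)

```text
t: 9.45
tcp_pos: [587.4, 17.1, 43.7]
orientation: [0.997, 0.079, -0.002, 0.0]
force: [-8.4, -2.3, 2.5]
opening: 0.601
```

```bash
bash look.sh j wrist
```

```text
9.5 [587.4  17.1  43.7] [[0.987, 0.158, -0.005], [0.158, -0.988, -0.001], [-0.005, -0.0, -1.0]] [-8.6 -1.7  2.5] 0.5988470639917226
```

View pics/j_wrist.png

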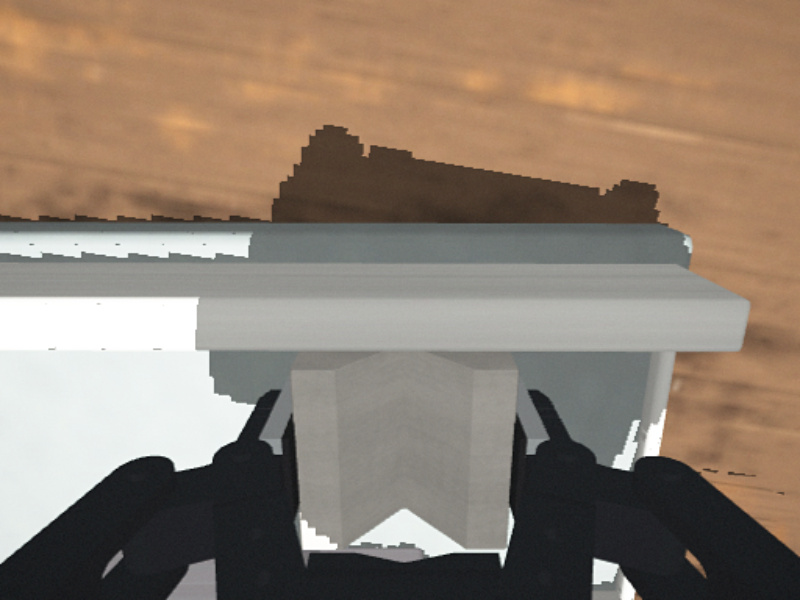

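>>> apply_moves(
  motion=[
    {"dx": 0, "dy": 0, "dz": 0, "wx": 0, "wy": 0, "wz": 0},
    {"dx": 0, "dy": 0, "dz": 0, "wx": 0, "wy": 0, "wz": 0},
    {"dx": 0, "dy": 0, "dz": 0, "wx": 0, "wy": 0, "wz": 0},
    {"dx": 0, "dy": 0, "dz": 0, "wx": 0, "wy": 0, "wz": 0},
  ],
  fingers=-1,
)

```text
t: 10.0
tcp_pos: [590.2, 17.5, 43.9]
orientation: [0.997, 0.079, 0.001, 0.0]
force: [-0.6, -0.5, 1.0]
opening: 0.997
```

>>> apply_moves(
  motion=[
    {"dx": 0, "dy": 0, "dz": 0.5, "wx": 0, "wy": 0, "wz": 0},
    {"dx": 0, "dy": 0, "dz": 1.5, "wx": 0, "wy": 0, "wz": 0},
    {"dx": 0, "dy": 0, "dz": 3, "wx": 0, "wy": 0, "wz": 0},
    {"dx": 0, "dy": 0, "dz": 4, "wx": 0, "wy": 0, "wz": 0},
    {"dx": 0, "dy": 0, "dz": 4, "wx": 0, "wy": 0, "wz": 0},
  ],
)

```text
t: 10.62
tcp_pos: [593.2, 17.4, 210.5]
orientation: [0.997, 0.079, 0.006, 0.001]
force: [1.0, -0.2, 0.3]
opening: 0.998
```

```bash
bash look.sh k wrist scene;  python3 - <<'E'
from h import *
for n in ["k_wrist","k_scene"]:
    d=dict(np.load(n+".npz"));W=cloud(d)
    print(n,"b1",fit(W,(400,500,-480,-340),38,60),"bar",fit(W,(380,520,-340,-90),26,36),"lug",fit(W,(380,520,-340,-90),60,90))
    print("b2",fit(W,(540,615,-30,50),62.5,80))
E
```

```text
10.725 [590.   17.4 205.1] [[0.988, 0.157, 0.002], [0.157, -0.988, -0.0], [0.002, 0.0, -1.0]] [-0.3 -0.1 -0.5] 1.0032155481513618
k_wrist b1 None bar (array([ 454.3, -208.8]), array([ 14.5, 153.4]), 19.6, 226, array([26.4, 30.5, 32.9])) lug None
b2 (array([587.2,  17.4]), array([50.2, 52. ]), 9.4, 2065, array([63.3, 67.2, 68.5]))
k_scene b1 (array([ 457.9, -435.6]), array([58.2, 53.4]), 76.5, 113, array([38.6, 43.6, 47.8])) bar (array([ 449.7, -235.5]), array([ 31.7, 203. ]), 8.4, 313, array([28.2, 32.1, 34.7])) lug (array([ 449.2, -234.9]), array([27.4, 13.6]), 89.1, 39, array([63.4, 72.5, 76.1]))
b2 (array([585.6,  17.2]), array([50.6, 57.1]), 10.5, 143, array([63.1, 66.3, 69.4]))
```

View pics/k_scene.png

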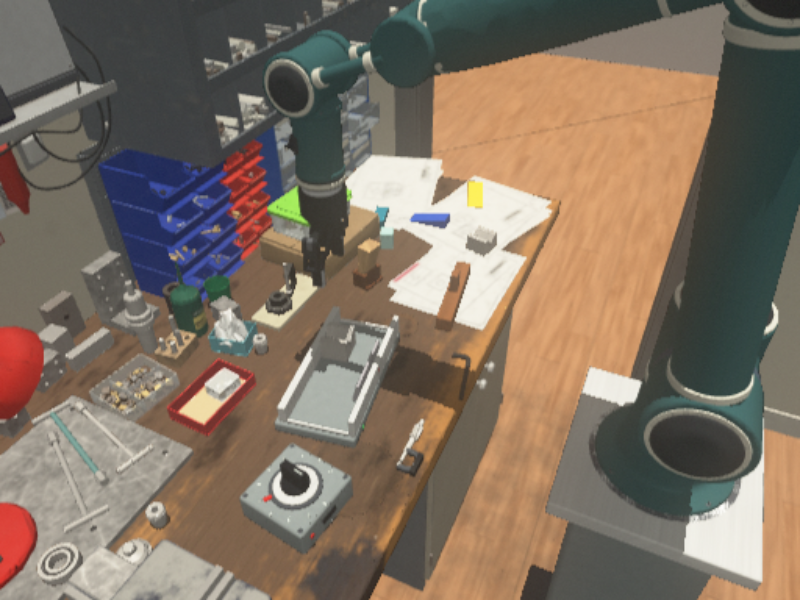

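View pics/k_wrist.png

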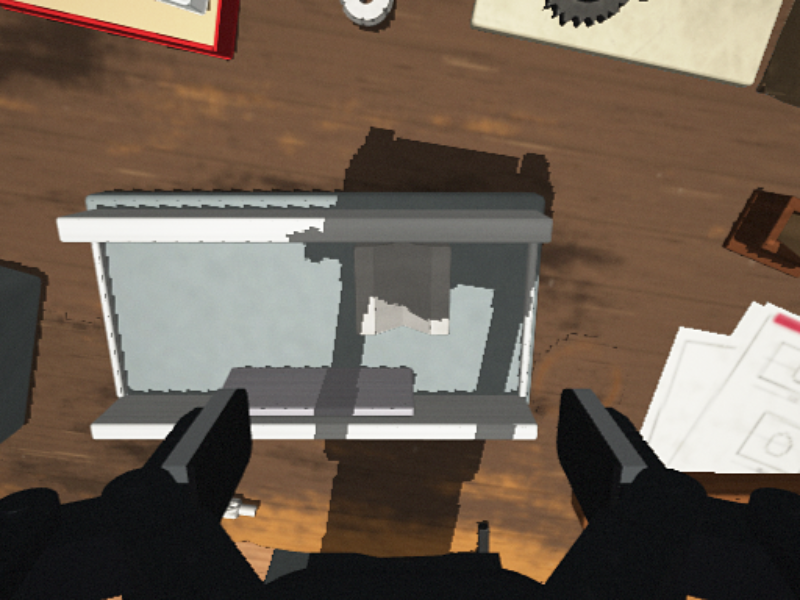

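>>> apply_moves(
  motion=[
    {"dx": -3.27, "dy": -11.33, "dz": 0, "wx": 0, "wy": 0, "wz": -22.6},
    {"dx": -3.27, "dy": -11.33, "dz": 0, "wx": 0, "wy": 0, "wz": -22.6},
    {"dx": -3.27, "dy": -11.33, "dz": 0, "wx": 0, "wy": 0, "wz": -22.6},
    {"dx": -3.27, "dy": -11.33, "dz": 0, "wx": 0, "wy": 0, "wz": -22.6},
    {"dx": -3.27, "dy": -11.33, "dz": 0, "wx": 0, "wy": 0, "wz": -22.6},
    {"dx": -3.27, "dy": -11.33, "dz": 0, "wx": 0, "wy": 0, "wz": -22.6},
    {"dx": -3.27, "dy": -11.33, "dz": -0.5, "wx": 0, "wy": 0, "wz": -22.6},
    {"dx": -3.27, "dy": -11.33, "dz": -1.37, "wx": 0, "wy": 0, "wz": -22.6},
  ],
)

```text
t: 11.72
tcp_pos: [458.5, -439.7, 149.6]
orientation: [0.993, -0.119, 0.002, 0.002]
force: [0.8, 0.6, -0.1]
opening: 1.0
```

>>> apply_moves(
  motion=[
    {"dx": 0, "dy": 0, "dz": 0, "wx": 0, "wy": 0, "wz": 0},
    {"dx": 0, "dy": 0, "dz": 0, "wx": 0, "wy": 0, "wz": 0},
  ],
)

```text
t: 11.98
tcp_pos: [458.2, -434.7, 147.3]
orientation: [0.993, -0.118, -0.001, -0.001]
force: [-0.0, 0.1, 0.8]
opening: 1.004
```

```bash
bash look.sh l wrist;  python3 - <<'E'
from h import *
for n in ["l_wrist"]:
    d=dict(np.load(n+".npz"));W=cloud(d)
    print(n,"b1",fit(W,(400,520,-490,-370),38,60),fit(W,(400,520,-490,-370),42,60))
E
```

```text
12.025 [ 459.1 -434.9  148.6] [[0.972, -0.234, -0.0], [-0.234, -0.972, 0.001], [-0.0, -0.001, -1.0]] [-0.2 -0.1 -0.7] 0.9984817163146454
l_wrist b1 (array([ 458.8, -436.3]), array([52.2, 50.6]), 76.3, 3328, array([38.9, 45. , 46.4])) (array([ 458.8, -436.3]), array([52.1, 50.6]), 76.2, 2559, array([42.7, 45.4, 46.5]))
```

View pics/l_wrist.png

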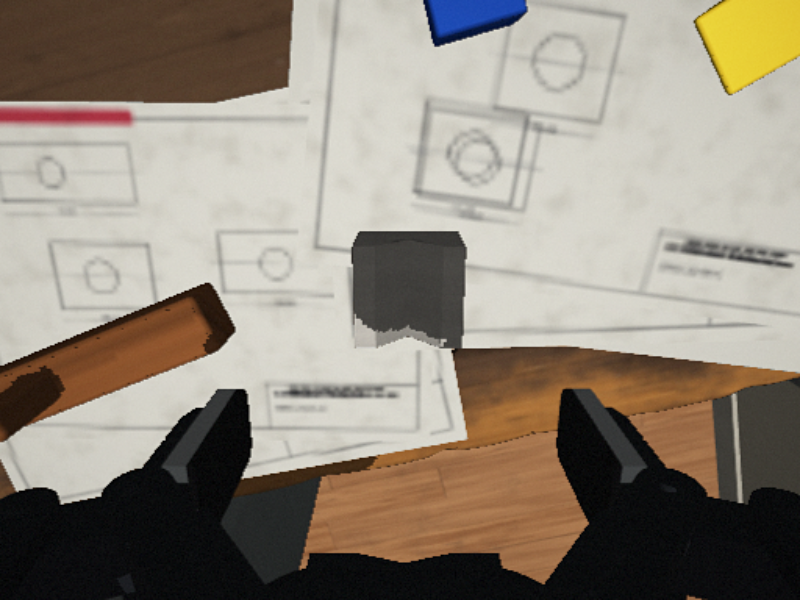

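>>> apply_moves(
  motion=[
    {"dx": 0, "dy": -0.035, "dz": -1.2, "wx": 0, "wy": 0, "wz": 0},
    {"dx": 0, "dy": -0.035, "dz": -2.4, "wx": 0, "wy": 0, "wz": 0},
    {"dx": 0, "dy": -0.035, "dz": -3, "wx": 0, "wy": 0, "wz": 0},
    {"dx": 0, "dy": -0.035, "dz": -3.16, "wx": 0, "wy": 0, "wz": 0},
    {"dx": 0, "dy": -0.035, "dz": -3.16, "wx": 0, "wy": 0, "wz": 0},
  ],
)

```text
t: 12.65
tcp_pos: [460.0, -437.1, 23.6]
orientation: [0.993, -0.117, 0.001, 0.001]
force: [-0.5, 0.1, 0.2]
opening: 0.999
```

>>> apply_moves(
  motion=[
    {"dx": 0, "dy": 0, "dz": 0, "wx": 0, "wy": 0, "wz": 0},
    {"dx": 0, "dy": 0, "dz": 0, "wx": 0, "wy": 0, "wz": 0},
    {"dx": 0, "dy": 0, "dz": 0, "wx": 0, "wy": 0, "wz": 0},
    {"dx": 0, "dy": 0, "dz": 0, "wx": 0, "wy": 0, "wz": 0},
    {"dx": 0, "dy": 0, "dz": 0, "wx": 0, "wy": 0, "wz": 0},
    {"dx": 0, "dy": 0, "dz": 0, "wx": 0, "wy": 0, "wz": 0},
  ],
  fingers=1,
)

```text
t: 13.4
tcp_pos: [459.9, -438.1, 24.3]
orientation: [0.993, -0.118, 0.001, 0.001]
force: [0.9, 1.8, 6.7]
opening: 0.599
```

>>> apply_moves(
  motion=[
    {"dx": 0, "dy": 0, "dz": 1, "wx": 0, "wy": 0, "wz": 0},
    {"dx": 0, "dy": 0, "dz": 2.5, "wx": 0, "wy": 0, "wz": 0},
    {"dx": 0.2, "dy": 1, "dz": 3.7, "wx": 0, "wy": 0, "wz": 5},
    {"dx": 0.5, "dy": 2.5, "dz": 3.7, "wx": 0, "wy": 0, "wz": 12},
    {"dx": 0.8, "dy": 4, "dz": 3.7, "wx": 0, "wy": 0, "wz": 20},
    {"dx": 1.1, "dy": 5.5, "dz": 3.7, "wx": 0, "wy": 0, "wz": 22.5},
    {"dx": 1.4, "dy": 7, "dz": 3.7, "wx": 0, "wy": 0, "wz": 22.5},
    {"dx": 1.7, "dy": 8.5, "dz": 3.7, "wx": 0, "wy": 0, "wz": 22.5},
  ],
)

```text
t: 14.4
tcp_pos: [525.5, -95.1, 168.9]
orientation: [0.997, 0.078, -0.001, -0.0]
force: [2.3, 0.4, -6.2]
opening: 0.6
```

>>> apply_moves(
  motion=[
    {"dx": 0.3, "dy": 1.5, "dz": 0, "wx": 0, "wy": 0, "wz": 0},
    {"dx": 0.6, "dy": 3, "dz": 0, "wx": 0, "wy": 0, "wz": 0},
    {"dx": 0.9, "dy": 4.5, "dz": 0, "wx": 0, "wy": 0, "wz": 0},
    {"dx": 0.95, "dy": 5.55, "dz": 0, "wx": 0, "wy": 0, "wz": 0},
    {"dx": 0.95, "dy": 5.55, "dz": -1, "wx": 0, "wy": 0, "wz": 0},
    {"dx": 0.95, "dy": 5.55, "dz": -1, "wx": 0, "wy": 0, "wz": 0},
    {"dx": 0.95, "dy": 5.55, "dz": -1, "wx": 0, "wy": 0, "wz": 0},
  ],
)

```text
t: 15.28
tcp_pos: [564.1, 124.3, 129.8]
orientation: [0.997, 0.078, -0.001, 0.0]
force: [0.1, 0.7, -6.3]
opening: 0.599
```

```bash
bash look.sh m wrist
```

```text
15.325 [565.2 124.3 130.9] [[0.988, 0.155, 0.001], [0.155, -0.988, 0.0], [0.001, 0.0, -1.0]] [ 0.1  0.7 -6.2] 0.5981063188254948
```

View pics/m_wrist.png

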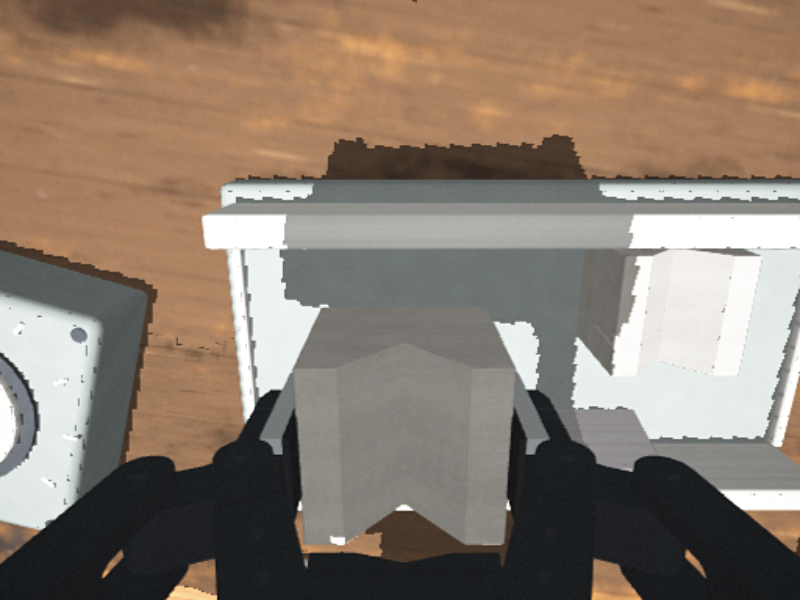

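>>> apply_moves(
  motion=[
    {"dx": 0, "dy": 0, "dz": -0.8, "wx": 0, "wy": 0, "wz": 0.1},
    {"dx": 0, "dy": 0, "dz": -1.6, "wx": 0, "wy": 0, "wz": 0.1},
    {"dx": 0, "dy": 0, "dz": -2.0, "wx": 0, "wy": 0, "wz": 0.1},
    {"dx": 0, "dy": 0, "dz": -2.09, "wx": 0, "wy": 0, "wz": 0.1},
    {"dx": 0, "dy": 0, "dz": -2.09, "wx": 0, "wy": 0, "wz": 0.1},
  ],
)

```text
t: 15.95
tcp_pos: [565.9, 124.8, 47.9]
orientation: [0.997, 0.079, 0.001, -0.0]
force: [0.2, 0.5, -6.1]
opening: 0.598
```

>>> apply_moves(
  motion=[
    {"dx": 0.04, "dy": 0.006, "dz": 0, "wx": 0, "wy": 0, "wz": 0},
    {"dx": 0.08, "dy": 0.013, "dz": 0, "wx": 0, "wy": 0, "wz": 0},
    {"dx": 0.11, "dy": 0.017, "dz": 0, "wx": 0, "wy": 0, "wz": 0},
    {"dx": 0.13, "dy": 0.02, "dz": 0, "wx": 0, "wy": 0, "wz": 0},
    {"dx": 0.13, "dy": 0.02, "dz": 0, "wx": 0, "wy": 0, "wz": 0},
  ],
)

```text
t: 16.58
tcp_pos: [570.1, 125.7, 46.7]
orientation: [0.997, 0.079, -0.0, -0.0]
force: [0.3, -0.3, -6.7]
opening: 0.595
```

>>> apply_moves(
  motion=[
    {"dx": 0.025, "dy": 0.004, "dz": -0.01, "wx": 0, "wy": 0, "wz": 0},
    {"dx": 0.05, "dy": 0.008, "dz": -0.02, "wx": 0, "wy": 0, "wz": 0},
    {"dx": 0.05, "dy": 0.008, "dz": -0.03, "wx": 0, "wy": 0, "wz": 0},
  ],
)

```text
t: 16.95
tcp_pos: [571.3, 125.8, 46.3]
orientation: [0.997, 0.079, -0.001, 0.0]
force: [-6.6, -1.5, 5.6]
opening: 0.596
```

>>> apply_moves(
  motion=[
    {"dx": 0.01, "dy": 0.002, "dz": 0, "wx": 0, "wy": 0, "wz": 0},
    {"dx": 0.01, "dy": 0.002, "dz": 0.01, "wx": 0, "wy": 0, "wz": 0},
  ],
)

```text
t: 17.2
tcp_pos: [571.3, 125.9, 46.4]
orientation: [0.997, 0.079, -0.001, 0.0]
force: [-5.2, -0.0, -0.8]
opening: 0.6
```

>>> apply_moves(
  motion=[
    {"dx": 0, "dy": 0, "dz": 0, "wx": 0, "wy": 0, "wz": 0},
    {"dx": 0, "dy": 0, "dz": 0, "wx": 0, "wy": 0, "wz": 0},
    {"dx": 0, "dy": 0, "dz": 0, "wx": 0, "wy": 0, "wz": 0},
    {"dx": 0, "dy": 0, "dz": 0, "wx": 0, "wy": 0, "wz": 0},
  ],
  fingers=-1,
)

```text
t: 17.7
tcp_pos: [572.9, 126.1, 46.2]
orientation: [0.997, 0.079, 0.0, -0.0]
force: [0.0, -0.7, -0.8]
opening: 1.004
```

>>> apply_moves(
  motion=[
    {"dx": 0, "dy": 0, "dz": 0.5, "wx": 0, "wy": 0, "wz": 0},
    {"dx": 0, "dy": 0, "dz": 1.5, "wx": 0, "wy": 0, "wz": 0},
    {"dx": 0, "dy": 0, "dz": 3, "wx": 0, "wy": 0, "wz": 0},
    {"dx": -0.5, "dy": -1, "dz": 5, "wx": 0, "wy": 0, "wz": 0},
    {"dx": -0.5, "dy": -1, "dz": 5, "wx": 0, "wy": 0, "wz": 0},
    {"dx": -0.5, "dy": -1, "dz": 5, "wx": 0, "wy": 0, "wz": 0},
  ],
)

```text
t: 18.45
tcp_pos: [554.3, 85.6, 250.7]
orientation: [0.997, 0.078, 0.004, -0.0]
force: [-0.2, 0.4, 0.1]
opening: 0.998
```

```bash
bash look.sh n wrist scene;  python3 - <<'E'
from h import *
for n in ["n_wrist","n_scene"]:
    d=dict(np.load(n+".npz"));W=cloud(d)
    print("b2",fit(W,(540,615,-30,55),62.5,80),"b1",fit(W,(520,615,85,170),62.5,80))
print("bar",fit(W,(380,520,-340,-90),26,36),"lug",fit(W,(380,520,-340,-90),60,90))
E
```

```text
18.55 [552.3  86.2 246.1] [[0.988, 0.157, 0.001], [0.157, -0.988, 0.0], [0.001, -0.0, -1.0]] [ 0.7  0.3 -0.2] 0.9990222498459533
b2 (array([587.1,  17.4]), array([50. , 52.6]), 9.1, 1778, array([63.2, 67.1, 68.5])) b1 (array([569.8, 126.1]), array([50.4, 52.3]), 9.2, 1770, array([63.2, 67.1, 68.6]))
b2 (array([584.9,  17.3]), array([50.5, 55.3]), 10.9, 139, array([62.7, 66.2, 68.9])) b1 (array([569. , 125.1]), array([49.4, 56. ]), 8.6, 169, array([63.1, 66.2, 69.4]))
bar (array([ 449.6, -234.8]), array([ 32.2, 202.3]), 8.5, 312, array([28.6, 31.9, 34.7])) lug (array([ 449.1, -234.2]), array([15.2, 24.7]), 8.5, 38, array([62.7, 73.5, 77. ]))
```

View pics/n_wrist.png

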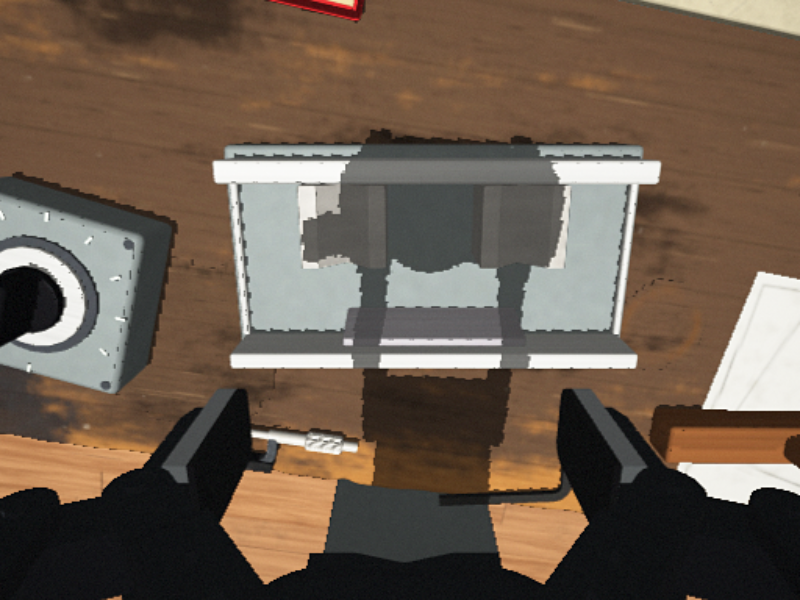

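View pics/n_scene.png

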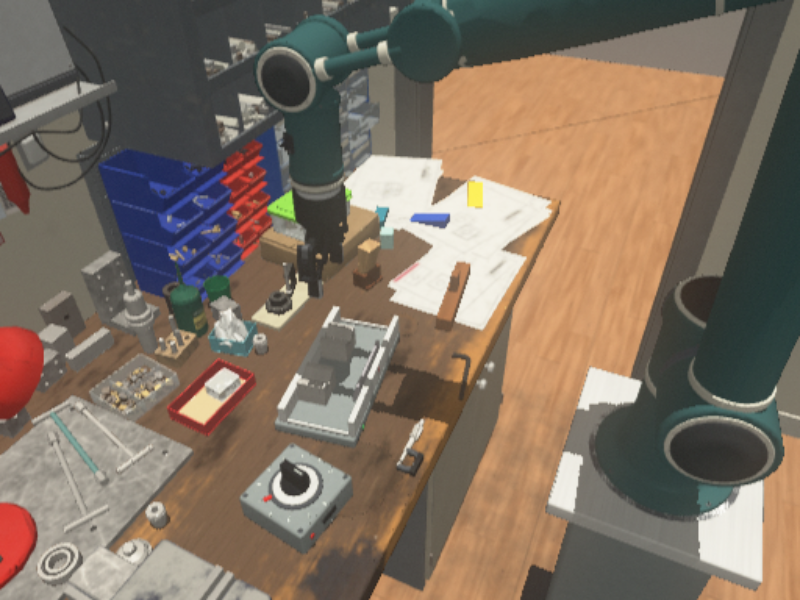

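>>> apply_moves(
  motion=[
    {"dx": -2.52, "dy": -8.05, "dz": 0, "wx": 0, "wy": 0, "wz": -0.5},
    {"dx": -2.52, "dy": -8.05, "dz": 0, "wx": 0, "wy": 0, "wz": -0.5},
    {"dx": -2.52, "dy": -8.05, "dz": 0, "wx": 0, "wy": 0, "wz": -0.5},
    {"dx": -2.52, "dy": -8.05, "dz": -0.5, "wx": 0, "wy": 0, "wz": -0.5},
    {"dx": -2.52, "dy": -8.05, "dz": -1, "wx": 0, "wy": 0, "wz": -0.5},
    {"dx": -2.52, "dy": -8.05, "dz": -1.5, "wx": 0, "wy": 0, "wz": -0.5},
    {"dx": -2.52, "dy": -8.05, "dz": -1.5, "wx": 0, "wy": 0, "wz": -0.5},
    {"dx": -2.52, "dy": -8.05, "dz": -1.5, "wx": 0, "wy": 0, "wz": -0.5},
  ],
  fingers=-0.5,
)

```text
t: 19.55
tcp_pos: [451.5, -235.0, 184.9]
orientation: [0.997, 0.075, -0.001, -0.001]
force: [0.9, 0.7, 0.6]
opening: 0.75
```

```bash
bash look.sh o wrist;  python3 - <<'E'
from h import *
for n in ["o_wrist"]:
    d=dict(np.load(n+".npz"));W=cloud(d)
    print("bar",fit(W,(380,520,-350,-90),28,36),"lug",fit(W,(380,520,-340,-90),60,90),fit(W,(380,520,-340,-90),72,90))
E
```

```text
19.6 [ 452.2 -235.   185.8] [[0.989, 0.15, -0.0], [0.15, -0.989, 0.001], [-0.0, -0.001, -1.0]] [-0.1 -0.3 -0.5] 0.7506769380094614
bar (array([ 450.9, -235.4]), array([ 32.5, 200.1]), 8.5, 7221, array([30.8, 32.4, 33.6])) lug (array([ 451.6, -235.3]), array([15.4, 25.6]), 9.0, 774, array([63.4, 74.8, 76.3])) (array([ 451.5, -235.1]), array([15.2, 25.1]), 9.3, 618, array([72.9, 75.1, 76.3]))
```

View pics/o_wrist.png

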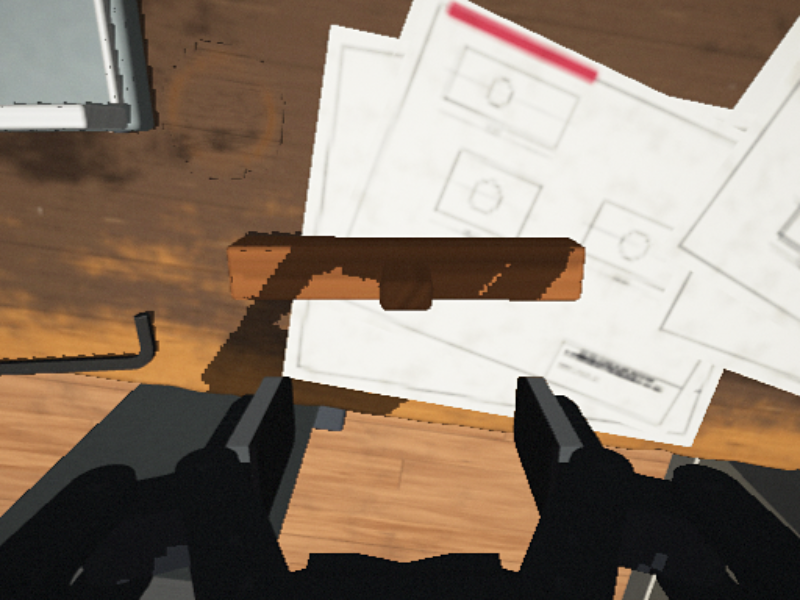

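>>> apply_moves(
  motion=[
    {"dx": -0.01, "dy": 0, "dz": -1.3, "wx": 0, "wy": 0, "wz": 0},
    {"dx": -0.01, "dy": 0, "dz": -2.5, "wx": 0, "wy": 0, "wz": 0},
    {"dx": -0.01, "dy": 0, "dz": -3.2, "wx": 0, "wy": 0, "wz": 0},
    {"dx": -0.01, "dy": 0, "dz": -3.42, "wx": 0, "wy": 0, "wz": 0},
    {"dx": -0.01, "dy": 0, "dz": -3.42, "wx": 0, "wy": 0, "wz": 0},
  ],
)

```text
t: 20.23
tcp_pos: [452.2, -235.5, 49.8]
orientation: [0.997, 0.075, 0.0, 0.0]
force: [-0.6, 0.1, 0.5]
opening: 0.749
```

>>> apply_moves(
  motion=[
    {"dx": 0, "dy": 0, "dz": 0, "wx": 0, "wy": 0, "wz": 0},
    {"dx": 0, "dy": 0, "dz": 0, "wx": 0, "wy": 0, "wz": 0},
    {"dx": 0, "dy": 0, "dz": 0, "wx": 0, "wy": 0, "wz": 0},
    {"dx": 0, "dy": 0, "dz": 0, "wx": 0, "wy": 0, "wz": 0},
    {"dx": 0, "dy": 0, "dz": 0, "wx": 0, "wy": 0, "wz": 0},
    {"dx": 0, "dy": 0, "dz": 0, "wx": 0, "wy": 0, "wz": 0},
  ],
  fingers=1,
)

```text
t: 20.98
tcp_pos: [452.6, -236.7, 50.7]
orientation: [0.997, 0.074, 0.001, 0.001]
force: [0.4, 1.7, 5.9]
opening: 0.294
```

>>> apply_moves(
  motion=[
    {"dx": 0, "dy": 0, "dz": 1, "wx": 0, "wy": 0, "wz": 0},
    {"dx": 0, "dy": 0, "dz": 2, "wx": 0, "wy": 0, "wz": 0},
    {"dx": 0.2, "dy": 1, "dz": 2.7, "wx": 0, "wy": 0, "wz": 0.5},
    {"dx": 0.6, "dy": 2.5, "dz": 2.7, "wx": 0, "wy": 0, "wz": 0.5},
    {"dx": 1, "dy": 4, "dz": 2.7, "wx": 0, "wy": 0, "wz": 0.5},
    {"dx": 1.5, "dy": 5.5, "dz": 2.7, "wx": 0, "wy": 0, "wz": 0.5},
    {"dx": 2.0, "dy": 7, "dz": 2.7, "wx": 0, "wy": 0, "wz": 0.5},
    {"dx": 2.09, "dy": 7.5, "dz": 2.7, "wx": 0, "wy": 0, "wz": 0.5},
  ],
)

```text
t: 21.98
tcp_pos: [535.1, 67.2, 156.7]
orientation: [0.997, 0.08, -0.0, -0.0]
force: [-0.4, -1.1, -2.3]
opening: 0.296
```

>>> apply_moves(
  motion=[
    {"dx": 0, "dy": 0, "dz": 0, "wx": 0, "wy": 0, "wz": 0},
    {"dx": 0, "dy": 0, "dz": 0, "wx": 0, "wy": 0, "wz": 0},
  ],
)

```text
t: 22.22
tcp_pos: [534.0, 63.3, 156.5]
orientation: [0.997, 0.079, -0.001, 0.0]
force: [-0.0, -0.4, -2.0]
opening: 0.294
```

```bash
bash look.sh p wrist scene; python3 - <<'E'
from h import *
d=dict(np.load("p_wrist.npz"));W=cloud(d)
p=W[rect_at(W,None,440,640,-60,200,118,145)]
print(fit(W,(440,640,-60,200),128,145), fit(W,(440,640,-60,200),112,160))
E
```

```text
22.325 [534.3  62.8 156.8] [[0.988, 0.156, -0.001], [0.156, -0.988, -0.0], [-0.001, 0.0, -1.0]] [ 0.2 -0.2 -2.1] 0.29392392181439775
(array([533.4,  63.7]), array([ 31.9, 198.9]), 9.0, 20908, array([131.7, 138. , 139.2])) (array([533.4,  63.6]), array([ 31.9, 199. ]), 9.0, 26141, array([118.1, 137.9, 147.7]))
```

View pics/p_wrist.png

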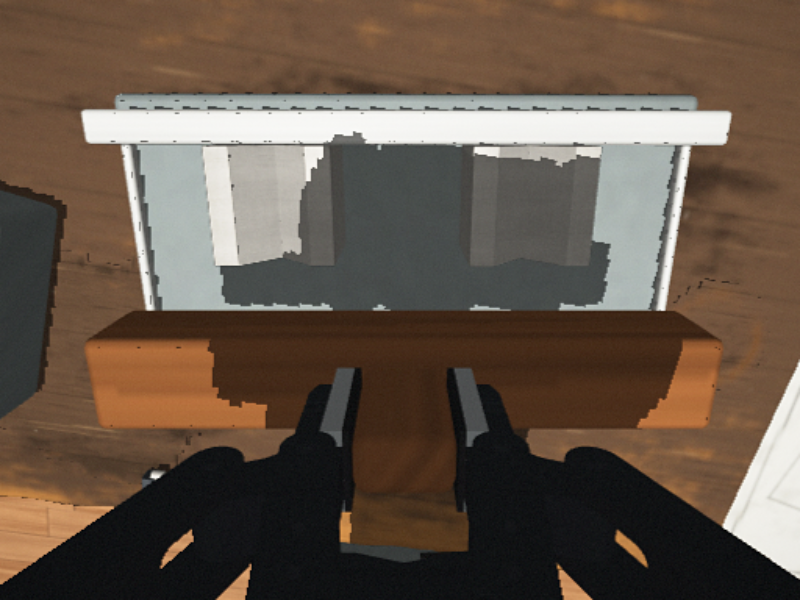

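>>> apply_moves(
  motion=[
    {"dx": 0.04, "dy": 0.007, "dz": -0.5, "wx": 0, "wy": 0, "wz": 0},
    {"dx": 0.04, "dy": 0.007, "dz": -1.1, "wx": 0, "wy": 0, "wz": 0},
    {"dx": 0.04, "dy": 0.007, "dz": -1.6, "wx": 0, "wy": 0, "wz": 0},
    {"dx": 0.04, "dy": 0.007, "dz": -1.9, "wx": 0, "wy": 0, "wz": 0},
    {"dx": 0.04, "dy": 0.007, "dz": -2.06, "wx": 0, "wy": 0, "wz": 0},
    {"dx": 0.04, "dy": 0.007, "dz": -2.06, "wx": 0, "wy": 0, "wz": 0},
  ],
)

```text
t: 23.08
tcp_pos: [536.4, 64.0, 74.7]
orientation: [0.997, 0.079, -0.0, 0.0]
force: [-0.7, 0.3, -1.9]
opening: 0.292
```

>>> apply_moves(
  motion=[
    {"dx": 0.04, "dy": 0.006, "dz": 0, "wx": 0, "wy": 0, "wz": 0},
    {"dx": 0.07, "dy": 0.011, "dz": 0, "wx": 0, "wy": 0, "wz": 0},
    {"dx": 0.08, "dy": 0.013, "dz": -0.01, "wx": 0, "wy": 0, "wz": 0},
    {"dx": 0.08, "dy": 0.013, "dz": -0.02, "wx": 0, "wy": 0, "wz": 0},
  ],
)

```text
t: 23.58
tcp_pos: [539.5, 64.9, 73.9]
orientation: [0.997, 0.079, -0.0, -0.0]
force: [-1.3, -0.1, -1.4]
opening: 0.297
```

>>> apply_moves(
  motion=[
    {"dx": 0.012, "dy": 0.002, "dz": -0.02, "wx": 0, "wy": 0, "wz": 0},
    {"dx": 0.025, "dy": 0.004, "dz": -0.03, "wx": 0, "wy": 0, "wz": 0},
    {"dx": 0.025, "dy": 0.004, "dz": -0.03, "wx": 0, "wy": 0, "wz": 0},
  ],
)

```text
t: 23.95
tcp_pos: [539.7, 65.0, 72.9]
orientation: [0.997, 0.079, -0.001, 0.0]
force: [-5.6, -0.9, 4.1]
opening: 0.296
```

>>> apply_moves(
  motion=[
    {"dx": 0, "dy": 0, "dz": 0, "wx": 0, "wy": 0, "wz": 0},
    {"dx": 0, "dy": 0, "dz": 0, "wx": 0, "wy": 0, "wz": 0},
    {"dx": 0, "dy": 0, "dz": 0, "wx": 0, "wy": 0, "wz": 0},
    {"dx": 0, "dy": 0, "dz": 0, "wx": 0, "wy": 0, "wz": 0},
  ],
  fingers=-0.5,
)

```text
t: 24.45
tcp_pos: [541.0, 65.0, 72.8]
orientation: [0.997, 0.079, 0.0, -0.0]
force: [-0.3, 0.1, -0.5]
opening: 0.753
```

>>> apply_moves(
  motion=[
    {"dx": 0, "dy": 0, "dz": 0.5, "wx": 0, "wy": 0, "wz": 0},
    {"dx": 0, "dy": 0, "dz": 1.5, "wx": 0, "wy": 0, "wz": 0},
    {"dx": 0, "dy": 0, "dz": 3, "wx": 0, "wy": 0, "wz": 0},
    {"dx": 0, "dy": 0, "dz": 4, "wx": 0, "wy": 0, "wz": 0},
    {"dx": 0, "dy": 0, "dz": 4, "wx": 0, "wy": 0, "wz": 0},
  ],
)

```text
t: 25.08
tcp_pos: [543.7, 65.2, 237.7]
orientation: [0.997, 0.079, 0.005, 0.0]
force: [-0.2, 0.7, -0.6]
opening: 0.751
```

```bash
bash look.sh q wrist scene; python3 - <<'E'
from h import *
d=dict(np.load("q_wrist.npz"));W=cloud(d)
def loc(f): 
    r=np.deg2rad(9);q=f[0]-np.array([555,66.7]);return (q[0]*np.cos(r)+q[1]*np.sin(r)).round(1),(-q[0]*np.sin(r)+q[1]*np.cos(r)).round(1)
f=fit(W,(500,570,45,85),86,110);print("lug",f,loc(f))
for n,b in [("b2",(540,615,-30,53)),("b1",(520,615,85,170))]:
    f=fit(W,b,62.5,80);print(n,f,loc(f))
r=np.deg2rad(9)
L=W.copy();L[...,0]=(W[...,0]-555)*np.cos(r)+(W[...,1]-66.7)*np.sin(r);L[...,1]=-(W[...,0]-555)*np.sin(r)+(W[...,1]-66.7)*np.cos(r)
print("bar",fit(L,(-38,2,-110,110),52,57))
d=dict(np.load("q_scene.npz"));W=cloud(d)
print("wedge",fit(W,(590,690,-270,-150),92,110),fit(W,(590,690,-270,-150),60,110))
E
```

```text
25.175 [540.6  65.  232.7] [[0.988, 0.157, 0.001], [0.157, -0.988, 0.0], [0.001, 0.0, -1.0]] [-0.8 -0.8 -0. ] 0.7493086737149387
lug (array([538.4,  65. ]), array([15.8, 25.8]), 10.0, 590, array([90.2, 96.8, 98.4])) (np.float64(-16.7), np.float64(0.9))
b2 (array([587.2,  17.4]), array([50.1, 52.3]), 9.1, 1991, array([63.2, 67.1, 68.5])) (np.float64(24.1), np.float64(-53.7))
b1 (array([570., 126.]), array([49.9, 52.3]), 9.1, 1995, array([63.2, 67.2, 68.6])) (np.float64(24.1), np.float64(56.2))
bar (array([-15.5,   1.1]), array([199.2,  34.9]), 90.0, 5594, array([53.1, 54.5, 55.7]))
wedge (array([ 637.3, -219.1]), array([43.4, 33.6]), 77.9, 94, array([ 93.7, 100.7, 103.8])) (array([ 637.4, -218.7]), array([43.3, 34.5]), 76.6, 181, array([ 63.6,  93.1, 103. ]))
```

View pics/q_wrist.png

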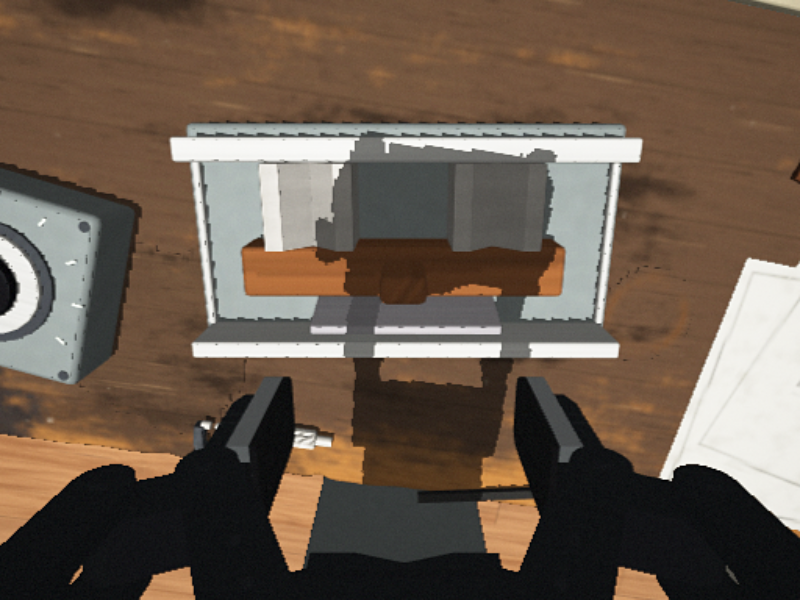

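View pics/q_scene.png

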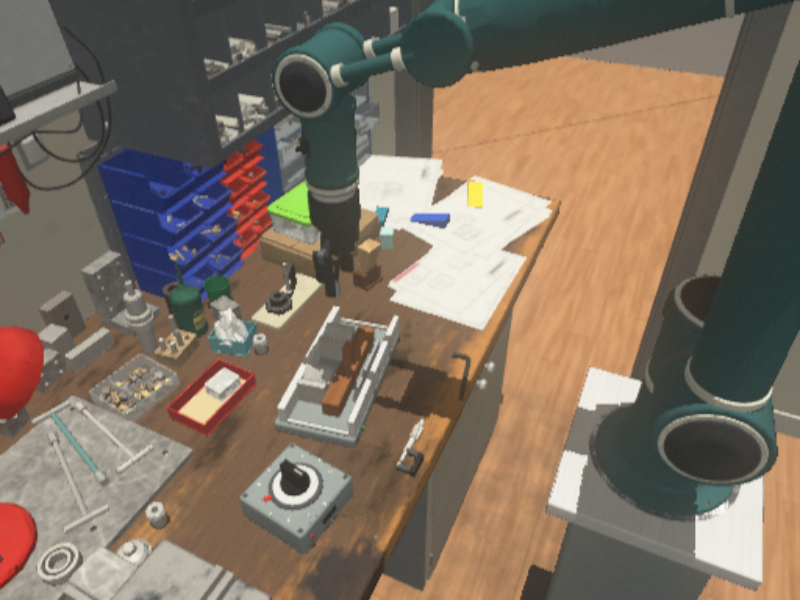

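>>> apply_moves(
  motion=[
    {"dx": 2.4, "dy": -7.1, "dz": 0.7, "wx": 0, "wy": 0, "wz": -22},
    {"dx": 2.4, "dy": -7.1, "dz": 0.7, "wx": 0, "wy": 0, "wz": -22},
    {"dx": 2.4, "dy": -7.1, "dz": 0.7, "wx": 0, "wy": 0, "wz": -22},
    {"dx": 2.4, "dy": -7.1, "dz": 0.7, "wx": 0, "wy": 0, "wz": -22},
    {"dx": 2.4, "dy": -7.1, "dz": 0.7, "wx": 0, "wy": 0, "wz": -22},
    {"dx": 2.4, "dy": -7.1, "dz": 0.7, "wx": 0, "wy": 0, "wz": -22},
    {"dx": 2.4, "dy": -7.1, "dz": 0.7, "wx": 0, "wy": 0, "wz": -22},
  ],
  fingers=-0.6,
)

```text
t: 26.05
tcp_pos: [635.4, -218.5, 257.9]
orientation: [0.994, -0.113, -0.002, -0.001]
force: [-0.1, 1.1, -0.2]
opening: 0.803
```

```bash
bash look.sh r wrist scene; python3 - <<'E'
from h import *
d=dict(np.load("r_wrist.npz"));W=cloud(d)
b=(590,700,-270,-170)
for zl,zh in [(95,110),(80,93),(65,80),(45,60),(38,110),(28,38)]: print(zl,fit(W,b,zl,zh))
d=dict(np.load("r_scene.npz"));W=cloud(d)
for zl,zh in [(95,110),(80,93),(65,80),(45,60),(38,110),(28,38)]: print(zl,fit(W,b,zl,zh))
E
```

```text
26.15 [ 635.8 -217.5  259. ] [[0.975, -0.223, -0.003], [-0.223, -0.975, 0.001], [-0.003, -0.001, -1.0]] [ 0.7  0.1 -0. ] 0.7997081993929659
95 (array([ 638.9, -218.7]), array([40. , 33.5]), 77.5, 1699, array([ 99.5, 101.2, 102.5]))
80 (array([ 655. , -222.2]), array([38.6,  1.3]), 77.3, 126, array([82.2, 87.5, 92.8]))
65 (array([ 655.3, -222.3]), array([38.9,  1.4]), 77.4, 130, array([65.6, 73.5, 79.3]))
45 (array([ 655.7, -222.3]), array([39.2,  1.3]), 77.8, 111, array([47.5, 53.8, 59.8]))
38 (array([ 644.1, -218. ]), array([50.3, 43. ]), 76.6, 2162, array([ 53.7, 101. , 102.4]))
28 (array([ 648.3, -220.8]), array([56. , 33.3]), 77.8, 703, array([29.8, 36.3, 37.6]))
95 (array([ 636.9, -220.8]), array([44.5, 34.7]), 80.3, 84, array([ 96.2, 100.5, 103.1]))
80 (array([ 633.1, -210.7]), array([45.1, 21.8]), 38.6, 38, array([81.7, 87.8, 92.6]))
65 (array([ 634.9, -211.7]), array([43.5, 20.2]), 45.0, 42, array([65.6, 73.6, 79.4]))
45 (array([ 638.4, -215.2]), array([42.1, 17.4]), 53.6, 38, array([45.9, 51.5, 59.2]))
38 (array([ 642.3, -215.3]), array([56.2, 40.2]), 74.4, 239, array([ 41.2,  82.7, 102.3]))
28 (array([ 646.9, -221.1]), array([58.3, 36.2]), 81.5, 70, array([28.6, 34. , 37.5]))
```

View pics/r_wrist.png

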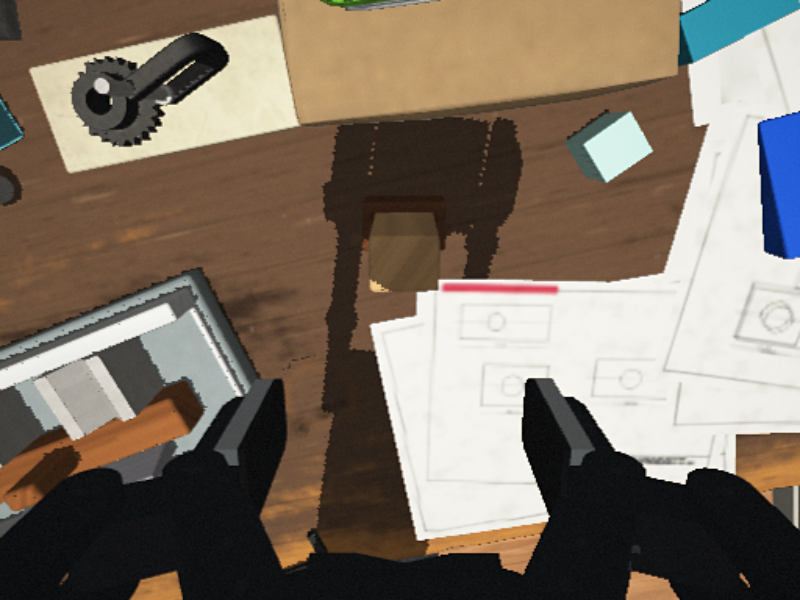

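>>> apply_moves(
  motion=[
    {"dx": 0.12, "dy": -0.04, "dz": -1.5, "wx": 0, "wy": 0, "wz": 0.4},
    {"dx": 0.12, "dy": -0.04, "dz": -3, "wx": 0, "wy": 0, "wz": 0.4},
    {"dx": 0.12, "dy": -0.04, "dz": -3.8, "wx": 0, "wy": 0, "wz": 0.4},
    {"dx": 0.12, "dy": -0.04, "dz": -4.5, "wx": 0, "wy": 0, "wz": 0.4},
    {"dx": 0.12, "dy": -0.04, "dz": -4.85, "wx": 0, "wy": 0, "wz": 0.4},
    {"dx": 0.12, "dy": -0.04, "dz": -4.85, "wx": 0, "wy": 0, "wz": 0.4},
  ],
)

```text
t: 26.9
tcp_pos: [640.6, -219.4, 65.7]
orientation: [0.994, -0.109, -0.001, -0.0]
force: [-0.6, -0.2, 0.5]
opening: 0.801
```

>>> apply_moves(
  motion=[
    {"dx": 0, "dy": 0, "dz": 0, "wx": 0, "wy": 0, "wz": 0},
    {"dx": 0, "dy": 0, "dz": 0, "wx": 0, "wy": 0, "wz": 0},
    {"dx": 0, "dy": 0, "dz": 0, "wx": 0, "wy": 0, "wz": 0},
    {"dx": 0, "dy": 0, "dz": 0, "wx": 0, "wy": 0, "wz": 0},
    {"dx": 0, "dy": 0, "dz": 0, "wx": 0, "wy": 0, "wz": 0},
    {"dx": 0, "dy": 0, "dz": 0, "wx": 0, "wy": 0, "wz": 0},
  ],
  fingers=1,
)

```text
t: 27.65
tcp_pos: [642.7, -221.0, 68.7]
orientation: [0.994, -0.109, 0.002, 0.0]
force: [-0.1, 0.8, 5.0]
opening: 0.467
```

>>> apply_moves(
  motion=[
    {"dx": 0, "dy": 0, "dz": 0.8, "wx": 0, "wy": 0, "wz": 0},
    {"dx": 0, "dy": 0, "dz": 1.8, "wx": 0, "wy": 0, "wz": 0},
    {"dx": -0.3, "dy": 0.5, "dz": 3, "wx": 0, "wy": 0, "wz": 5},
    {"dx": -1, "dy": 2, "dz": 3, "wx": 0, "wy": 0, "wz": 12},
    {"dx": -1.7, "dy": 3.5, "dz": 3, "wx": 0, "wy": 0, "wz": 21.5},
    {"dx": -2.4, "dy": 5, "dz": 3, "wx": 0, "wy": 0, "wz": 21.5},
    {"dx": -3, "dy": 6.2, "dz": 3, "wx": 0, "wy": 0, "wz": 21.5},
    {"dx": -3.34, "dy": 6.97, "dz": 3, "wx": 0, "wy": 0, "wz": 21.5},
  ],
)

```text
t: 28.65
tcp_pos: [505.8, 60.2, 186.5]
orientation: [0.997, 0.079, -0.0, -0.0]
force: [-0.4, 0.0, -0.3]
opening: 0.464
```

>>> apply_moves(
  motion=[
    {"dx": 0, "dy": 0, "dz": 0, "wx": 0, "wy": 0, "wz": 0},
    {"dx": 0, "dy": 0, "dz": 0, "wx": 0, "wy": 0, "wz": 0},
  ],
)

```text
t: 28.9
tcp_pos: [508.1, 57.9, 186.9]
orientation: [0.997, 0.078, 0.0, 0.0]
force: [-0.4, 0.2, -1.7]
opening: 0.461
```

```bash
cat >> h.py <<'E'
def loc(W):
    r=np.deg2rad(9);L=W.copy();L[...,0]=(W[...,0]-555)*np.cos(r)+(W[...,1]-66.7)*np.sin(r);L[...,1]=-(W[...,0]-555)*np.sin(r)+(W[...,1]-66.7)*np.cos(r);return L
E
bash look.sh s wrist scene; python3 - <<'E'
from h import *
for n in ["s_wrist","s_scene"]:
    d=dict(np.load(n+".npz"));L=loc(cloud(d))
    for zl,zh in [(104,120),(120,140),(140,160),(160,180),(180,215)]: print(zl,fit(L,(-85,-15,-24,26),zl,zh))
E
```

```text
29.0 [508.4  57.2 186.8] [[0.988, 0.155, 0.0], [0.155, -0.988, -0.0], [0.0, 0.0, -1.0]] [ 0.8 -1.5 -0.2] 0.46078531424225694
104 None
120 (array([-32.8,  -0.9]), array([39.6,  2. ]), 89.7, 537, array([127.3, 133.7, 139.3]))
140 (array([-33.4,  -0.7]), array([ 1.8, 39.8]), 0.5, 1026, array([141.1, 150.9, 159.2]))
160 (array([-34.1,  -0.9]), array([ 2.5, 39.5]), 0.2, 1412, array([161.2, 170.9, 179. ]))
180 (array([-46. ,   0.7]), array([25.3, 49.4]), 0.3, 5393, array([182.8, 201.1, 214.2]))
104 None
120 (array([-40.7,   2.4]), array([32.2, 12.2]), 85.9, 24, array([126. , 133.8, 138.7]))
140 (array([-49.1,   4.2]), array([39.5, 15.1]), 62.6, 44, array([141.6, 150.8, 159.2]))
160 (array([-46.9,   2.8]), array([41.5, 21.7]), 88.0, 38, array([161.7, 168.2, 177.7]))
180 (array([-58.9,   6.3]), array([52.1, 25.3]), 60.4, 62, array([184.2, 199.4, 212.2]))
```

View pics/s_wrist.png

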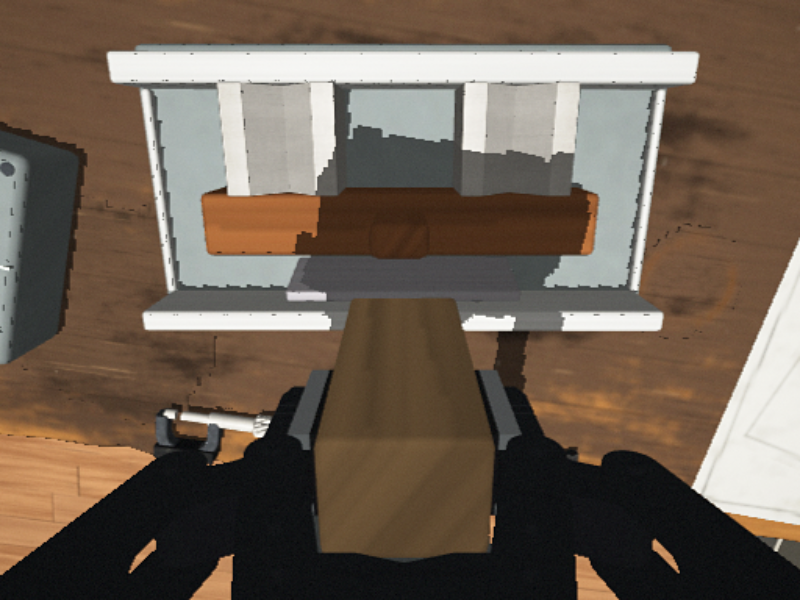

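View pics/s_scene.png

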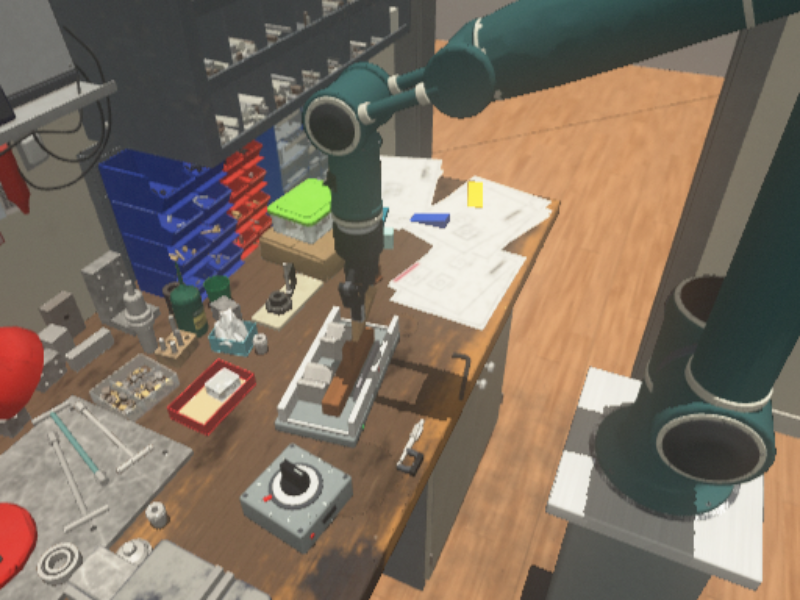

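```bash
python3 - <<'E'
from h import *
d=dict(np.load("s_wrist.npz"));L=loc(cloud(d))
for b in [(-40,0,-95,-20),(-40,0,20,95)]:
    m=rect_at(L,None,*b,53,57);p=L[m];print(np.percentile(p[:,0],[0.5,2,50,98]),len(p))
print(fit(L,(-30,0,-20,20),90,105))
for b in [(0,60,-90,-15),(0,60,20,90)]: print(fit(L,b,62.5,75))
m=rect_at(L,None,-58,-36,-70,70,58,66);p=L[m];print("pad top x",np.percentile(p[:,0],[1,50,99]) if len(p) else None,len(p))
E
```

```text
[-31.93030162 -31.70909774 -16.42677842  -2.43848491] 3540
[-31.92019507 -31.64513827 -16.49124942  -2.43908559] 3559
(array([-16.9,   1.2]), array([16.2, 25.6]), 0.9, 876, array([93.9, 97. , 98.3]))
(array([ 24.5, -53.6]), array([48.9, 52.3]), 0.1, 3119, array([63.2, 67.1, 68.5]))
(array([24.5, 56.3]), array([48.9, 52.5]), 0.0, 3152, array([63.2, 67.1, 68.5]))
pad top x [-54.58502977 -50.56634534 -48.07957546] 1221
```

>>> apply_moves(
  motion=[
    {"dx": -0.01, "dy": 0.03, "dz": 0, "wx": -0.14, "wy": 0.9, "wz": 0.1},
    {"dx": -0.01, "dy": 0.03, "dz": -0.6, "wx": -0.14, "wy": 0.9, "wz": 0.1},
    {"dx": -0.01, "dy": 0.03, "dz": -1.1, "wx": -0.14, "wy": 0.9, "wz": 0.1},
    {"dx": -0.01, "dy": 0.03, "dz": -1.4, "wx": -0.14, "wy": 0.9, "wz": 0.1},
    {"dx": -0.01, "dy": 0.03, "dz": -1.4, "wx": -0.14, "wy": 0.9, "wz": 0.1},
  ],
)

```text
t: 29.62
tcp_pos: [506.8, 59.0, 129.6]
orientation: [0.997, 0.079, -0.009, 0.001]
force: [0.2, -0.5, -0.1]
opening: 0.461
```

```bash
bash look.sh t wrist scene; python3 - <<'E'
from h import *
for n in ["t_wrist"]:
    d=dict(np.load(n+".npz"));L=loc(cloud(d))
    for zl,zh in [(66,80),(80,100),(100,120),(120,135)]: print(zl,fit(L,(-45,-27,-24,26),zl,zh))
E
```

```text
29.725 [508.   59.2 131.2] [[0.987, 0.157, -0.015], [0.157, -0.988, -0.002], [-0.015, 0.0, -1.0]] [-0.3  0.6 -1.3] 0.45856717546675335
66 (array([-35.1,   0.7]), array([ 1.5, 39.8]), 0.4, 427, array([69.7, 74.7, 79.5]))
80 (array([-35.2,   0.7]), array([ 1.7, 39.7]), 0.3, 990, array([81.1, 90.7, 99.2]))
100 (array([-35.3,   0.5]), array([39.5,  2.3]), 89.9, 1364, array([101.2, 110.8, 119.2]))
120 (array([-36.3,   1. ]), array([ 3.9, 50. ]), 0.3, 1650, array([121. , 128.4, 134.3]))
```

View pics/t_wrist.png

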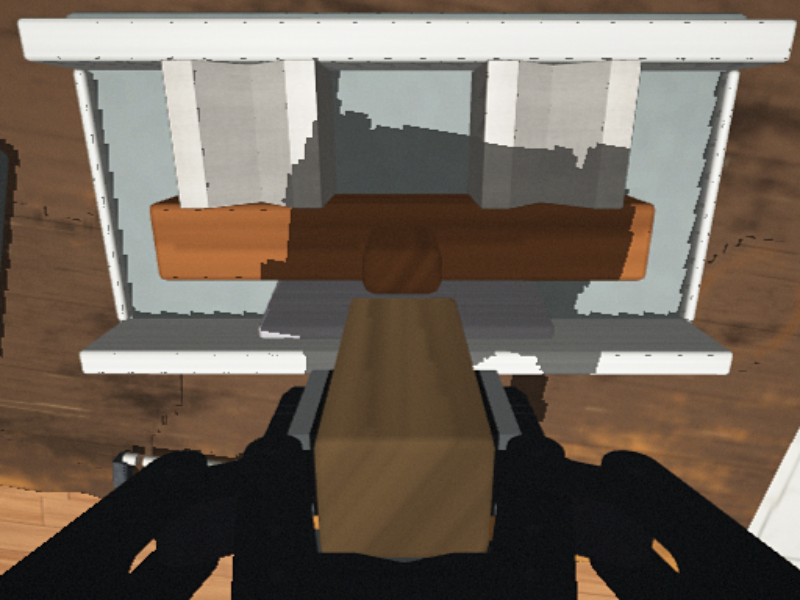

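>>> apply_moves(
  motion=[
    {"dx": 0.025, "dy": 0.004, "dz": -0.25, "wx": 0, "wy": 0, "wz": 0},
    {"dx": 0.025, "dy": 0.004, "dz": -0.5, "wx": 0, "wy": 0, "wz": 0},
    {"dx": 0.025, "dy": 0.004, "dz": -0.7, "wx": 0, "wy": 0, "wz": 0},
    {"dx": 0.025, "dy": 0.004, "dz": -0.7, "wx": 0, "wy": 0, "wz": 0},
  ],
)

```text
t: 30.22
tcp_pos: [515.9, 60.7, 113.1]
orientation: [0.997, 0.079, -0.0, 0.0]
force: [-8.8, 1.5, 46.5]
opening: 0.462
```

>>> apply_moves(
  motion=[
    {"dx": 0, "dy": 0, "dz": -0.05, "wx": 0, "wy": 0, "wz": 0},
    {"dx": 0, "dy": 0, "dz": -0.1, "wx": 0, "wy": 0, "wz": 0},
    {"dx": 0, "dy": 0, "dz": -0.1, "wx": 0, "wy": 0, "wz": 0},
  ],
)

```text
t: 30.6
tcp_pos: [518.4, 61.1, 112.1]
orientation: [0.997, 0.079, 0.002, -0.0]
force: [-9.9, 2.0, 56.7]
opening: 0.463
```

>>> apply_moves(
  motion=[
    {"dx": 0, "dy": 0, "dz": 0.3, "wx": 0, "wy": 0, "wz": 0},
    {"dx": 0, "dy": 0, "dz": 0.8, "wx": 0, "wy": 0, "wz": 0},
    {"dx": 0, "dy": 0, "dz": 0.8, "wx": 0, "wy": 0, "wz": 0},
  ],
)

```text
t: 30.98
tcp_pos: [509.6, 59.7, 131.9]
orientation: [0.997, 0.079, -0.006, 0.001]
force: [0.4, -0.0, -0.6]
opening: 0.458
```

```bash
bash look.sh u wrist scene; python3 - <<'E'
from h import *
for n in ["u_wrist"]:
    d=dict(np.load(n+".npz"));L=loc(cloud(d))
    for zl,zh in [(66,80),(80,100),(100,120),(120,135)]: print(zl,fit(L,(-50,-22,-24,26),zl,zh))
    print(fit(L,(-30,0,-20,20),90,105))
    for b in [(0,60,-90,-15),(0,60,20,90)]: print(fit(L,b,62.5,75))
    for b in [(-40,0,-95,-20),(-40,0,20,95)]:
        m=rect_at(L,None,*b,53,57);p=L[m];print(np.percentile(p[:,0],[0.5,2,50,98]),len(p))
E
```

```text
31.075 [507.9  59.5 129.8] [[0.987, 0.157, -0.017], [0.157, -0.988, -0.003], [-0.017, -0.0, -1.0]] [-0.5  0.7 -1.1] 0.4618916464833865
66 (array([-40.8,   0.5]), array([39.6,  1.6]), 89.3, 144, array([75.8, 77.7, 79.8]))
80 (array([-31.6,   0.8]), array([19.4, 39.7]), 0.5, 909, array([81.2, 92.4, 99.1]))
100 (array([-37.9,   0.7]), array([ 3. , 39.5]), 0.4, 1056, array([101.2, 111. , 119.2]))
120 (array([-35.9,   1. ]), array([ 4., 50.]), 0.3, 1339, array([120.9, 128.9, 134.4]))
(array([-16.4,   1.1]), array([25.7, 15.3]), 90.0, 1464, array([92.9, 97. , 98.3]))
(array([ 24.5, -53.7]), array([49. , 52.6]), 0.1, 5153, array([63.2, 67.1, 68.4]))
(array([24.5, 56.4]), array([53. , 49.1]), 90.0, 5211, array([63.2, 67.1, 68.5]))
[-31.75659616 -31.33544783 -16.46862868  -2.49348566] 5359
[-31.91543854 -31.3774646  -16.46529038  -2.57078196] 5425
```

View pics/u_wrist.png

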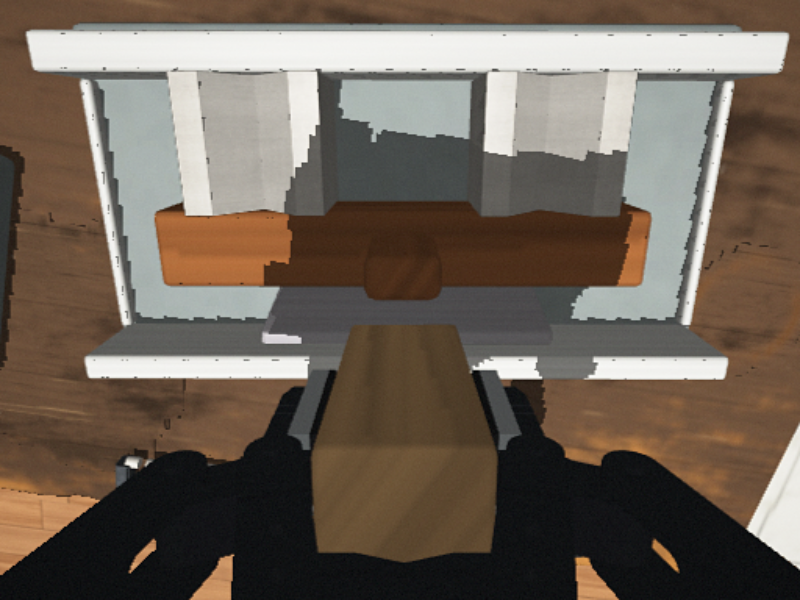

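View pics/u_scene.png

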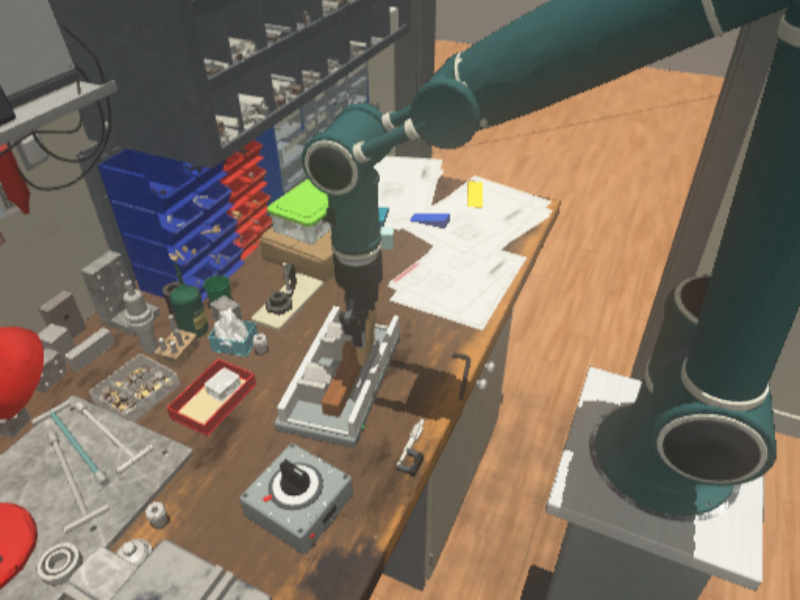

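```bash
cat > wf.py <<'E'
import sys
from h import *
def face(n,zmax):
    d=dict(np.load(n+".npz"));L=loc(cloud(d))
    m=rect_at(L,None,-52,-26.5,-17,18,64,zmax);p=L[m]
    A=np.polyfit(p[:,2],p[:,0],1)
    for _ in range(6):
        r=p[:,0]-np.polyval(A,p[:,2]);k=abs(r)<1.2;A=np.polyfit(p[k,2],p[k,0],1)
    print(n,"tilt deg",np.degrees(np.arctan(A[0])).round(2),"n",k.sum(),"zmin,max",np.percentile(p[k,2],[0.2,99.8]).round(1),"x at zmin",np.polyval(A,np.percentile(p[k,2],.2)).round(2), "x@54",np.polyval(A,54).round(2))
    for z0,z1 in [(64,70),(70,80),(80,90),(90,100),(100,110),(110,120),(120,130),(130,140)]:
        q=p[k&(p[:,2]>z0)&(p[:,2]<z1)] 
        if len(q): print(z0,np.median(q[:,0]).round(1),end="; ")
    print()
    m=rect_at(L,None,-90,-30,-17,18,zmax-5,zmax+70);q=L[m];h,e=np.histogram(q[:,2],bins=np.arange(zmax-5,zmax+70,1));i=h.argmax();print("top z",e[i],h[i])
face(sys.argv[1],float(sys.argv[2]))
E
python3 wf.py u_wrist 155; python3 wf.py t_wrist 155; python3 wf.py s_wrist 210
```

```text
u_wrist tilt deg 5.3 n 4683 zmin,max [ 75.9 154.9] x at zmin -40.98 x@54 -43.0
70 -40.8; 80 -40.1; 90 -39.2; 100 -38.2; 110 -37.4; 120 -36.4; 130 -35.5; 
top z 169.0 2753
t_wrist tilt deg -0.41 n 6161 zmin,max [ 69.6 154.9] x at zmin -34.88 x@54 -34.77
64 -35.0; 70 -34.9; 80 -35.0; 90 -35.0; 100 -35.1; 110 -35.2; 120 -35.3; 130 -35.4; 
top z 162.0 4421
s_wrist tilt deg -1.5 n 5789 zmin,max [126.8 209.9] x at zmin -32.65 x@54 -30.74
120 -32.7; 130 -32.9; 
top z 219.0 4543
```

```bash
python3 - <<'E'
from h import *
ims=[]
for n in ["t_scene","u_scene"]:
    d=dict(np.load(n+".npz"));f=d["frame"][190:290,170:270,::-1];ims.append(cv2.resize(f,(400,400),interpolation=cv2.INTER_CUBIC))
cv2.imwrite("pics/tu.png",np.hstack(ims))
E
```

```text
(no output)
```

View pics/tu.png

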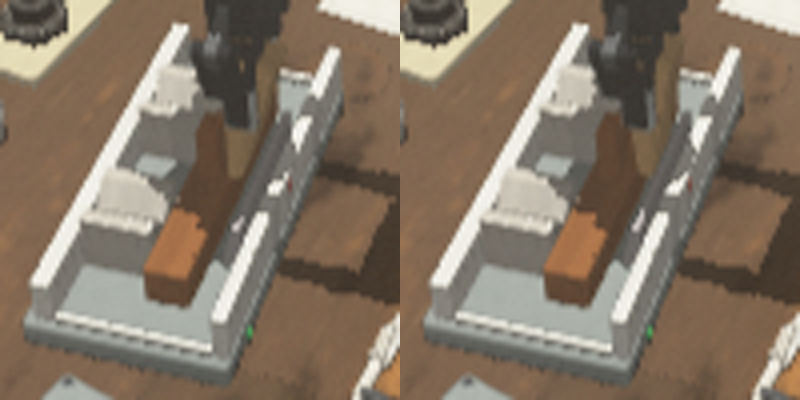

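>>> apply_moves(
  motion=[
    {"dx": 0, "dy": 0, "dz": 0, "wx": 0.9, "wy": -5.7, "wz": 0},
    {"dx": 0, "dy": 0, "dz": 0, "wx": 0.9, "wy": -5.7, "wz": 0},
    {"dx": 0, "dy": 0, "dz": 0, "wx": 0.9, "wy": -5.7, "wz": 0},
  ],
)

```text
t: 31.45
tcp_pos: [508.0, 59.5, 129.9]
orientation: [0.996, 0.079, 0.041, -0.003]
force: [0.5, -0.3, -0.1]
opening: 0.461
```

```bash
bash look.sh v wrist scene; python3 wf.py v_wrist 155
python3 - <<'E'
from h import *
d=dict(np.load("v_wrist.npz"));L=loc(cloud(d))
for b in [(-40,0,-95,-24),(-40,0,24,95)]:
    m=rect_at(L,None,*b,44,57);p=L[m];print(np.percentile(p[:,0],[0.5,2,50,98]),len(p))
for yb in [(-60,-25),(25,60)]:
  m=rect_at(L,None,-56,-36,*yb,24,66);p=L[m]
  for z0 in range(24,66,4):
    q=p[(p[:,2]>=z0)&(p[:,2]<z0+4)]
    if len(q): print(z0,np.percentile(q[:,0],[5,50,95]).round(1),len(q))
E
```

```text
31.55 [508.8  59.6 130.5] [[0.984, 0.157, 0.083], [0.157, -0.988, 0.013], [0.084, 0.0, -0.996]] [-0.3  0.5 -0.3] 0.46412739944297254
v_wrist tilt deg -0.15 n 4813 zmin,max [ 74.8 154.9] x at zmin -37.27 x@54 -37.22
70 -37.3; 80 -37.3; 90 -37.3; 100 -37.4; 110 -37.4; 120 -37.4; 130 -37.4; 
top z 167.0 3632
[-33.04129796 -32.2135124  -16.5939547   -1.96637652] 5369
[-32.09855237 -31.68937022 -16.17628257  -1.67770596] 5324
24 [-41.1 -40.7 -40.3] 80
28 [-42.2 -41.5 -40.7] 132
32 [-43.3 -42.5 -41.8] 133
36 [-44.3 -43.4 -42.8] 134
40 [-45.1 -44.4 -43.6] 143
44 [-46.4 -45.4 -44.6] 162
48 [-47.3 -46.5 -45.8] 157
52 [-48.2 -47.4 -46.8] 166
56 [-49.  -48.4 -47.8] 174
60 [-54.1 -51.3 -48.8] 514
64 [-52.9 -52.6 -52.2] 2
24 [-41.2 -40.7 -40.3] 76
28 [-42.1 -41.4 -40.7] 112
32 [-42.9 -42.4 -41.8] 133
36 [-44.1 -43.4 -42.6] 136
40 [-45.1 -44.4 -43.7] 143
44 [-46.1 -45.4 -44.6] 144
48 [-47.  -46.4 -45.6] 163
52 [-48.  -47.4 -46.6] 164
56 [-49.2 -48.4 -47.6] 177
60 [-54.3 -51.2 -48.9] 503
64 [-51.6 -51.6 -51.6] 1
```

View pics/v_wrist.png

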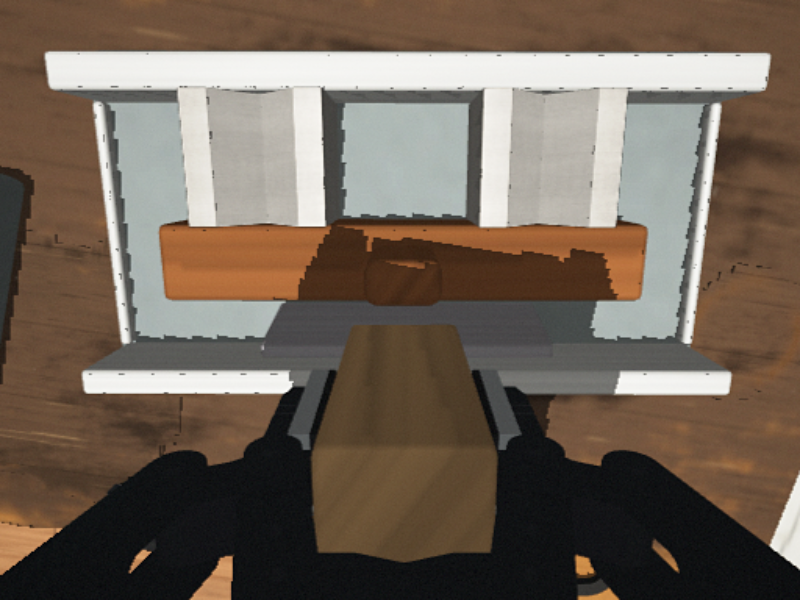

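>>> apply_moves(
  motion=[
    {"dx": 0.06, "dy": 0.01, "dz": -0.1, "wx": 0, "wy": 0, "wz": 0},
    {"dx": 0.06, "dy": 0.01, "dz": -0.2, "wx": 0, "wy": 0, "wz": 0},
    {"dx": 0.06, "dy": 0.01, "dz": -0.3, "wx": 0, "wy": 0, "wz": 0},
    {"dx": 0.06, "dy": 0.01, "dz": -0.3, "wx": 0, "wy": 0, "wz": 0},
  ],
)

```text
t: 32.05
tcp_pos: [510.3, 59.9, 118.0]
orientation: [0.996, 0.079, 0.042, -0.003]
force: [-0.2, 0.1, -1.3]
opening: 0.46
```

```bash
bash look.sh w wrist; python3 wf.py w_wrist 145
```

```text
32.1 [510.5  59.9 118.3] [[0.984, 0.157, 0.083], [0.157, -0.988, 0.013], [0.084, 0.0, -0.996]] [ 0.  -0.1 -1.7] 0.4601018915681276
w_wrist tilt deg -0.21 n 4984 zmin,max [ 64.5 145. ] x at zmin -34.86 x@54 -34.82
64 -34.9; 70 -34.9; 80 -34.9; 90 -35.0; 100 -35.0; 110 -35.1; 120 -35.1; 130 -35.1; 
top z 155.0 3831
```

View pics/w_wrist.png

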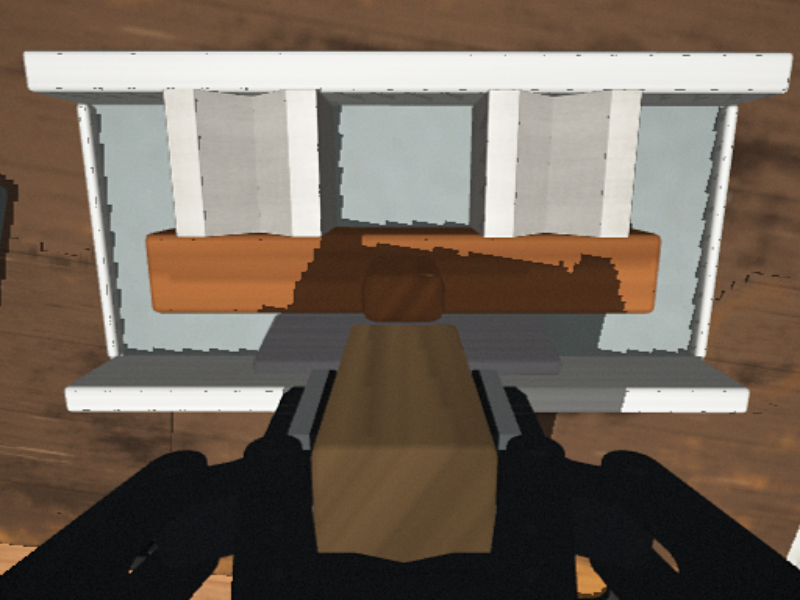

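>>> apply_moves(
  motion=[
    {"dx": 0, "dy": 0, "dz": -0.05, "wx": 0, "wy": 0, "wz": 0},
    {"dx": 0, "dy": 0, "dz": -0.1, "wx": 0, "wy": 0, "wz": 0},
    {"dx": 0, "dy": 0, "dz": -0.15, "wx": 0, "wy": 0, "wz": 0},
    {"dx": 0, "dy": 0, "dz": -0.15, "wx": 0, "wy": 0, "wz": 0},
  ],
)

```text
t: 32.6
tcp_pos: [510.6, 59.9, 112.4]
orientation: [0.996, 0.079, 0.042, -0.003]
force: [-0.9, -0.2, -0.2]
opening: 0.458
```

>>> apply_moves(
  motion=[
    {"dx": 0, "dy": 0, "dz": -0.05, "wx": 0, "wy": 0, "wz": 0},
    {"dx": 0.0, "dy": 0, "dz": -0.1, "wx": 0, "wy": 0, "wz": 0},
    {"dx": 0.0, "dy": 0, "dz": -0.1, "wx": 0, "wy": 0, "wz": 0},
  ],
)

```text
t: 32.98
tcp_pos: [510.6, 59.9, 108.4]
orientation: [0.996, 0.079, 0.042, -0.003]
force: [0.5, 0.5, -1.0]
opening: 0.463
```

>>> apply_moves(
  motion=[
    {"dx": 0.005, "dy": 0.001, "dz": -0.05, "wx": 0, "wy": 0, "wz": 0},
    {"dx": 0.01, "dy": 0.002, "dz": -0.1, "wx": 0, "wy": 0, "wz": 0},
    {"dx": 0.015, "dy": 0.002, "dz": -0.15, "wx": 0, "wy": 0, "wz": 0},
    {"dx": 0.015, "dy": 0.002, "dz": -0.15, "wx": 0, "wy": 0, "wz": 0},
  ],
)

```text
t: 33.48
tcp_pos: [511.2, 60.0, 102.4]
orientation: [0.996, 0.079, 0.042, -0.003]
force: [-0.5, -0.2, -1.1]
opening: 0.462
```

>>> apply_moves(
  motion=[
    {"dx": 0.005, "dy": 0.001, "dz": -0.05, "wx": 0, "wy": 0, "wz": 0},
    {"dx": 0.01, "dy": 0.002, "dz": -0.1, "wx": 0, "wy": 0, "wz": 0},
    {"dx": 0.01, "dy": 0.002, "dz": -0.1, "wx": 0, "wy": 0, "wz": 0},
  ],
)

```text
t: 33.85
tcp_pos: [511.6, 60.1, 98.4]
orientation: [0.996, 0.079, 0.042, -0.003]
force: [-0.3, 0.1, -1.1]
opening: 0.46
```

```bash
bash look.sh x wrist; python3 wf.py x_wrist 128
```

```text
33.9 [511.7  60.1  98.5] [[0.984, 0.157, 0.083], [0.157, -0.988, 0.013], [0.084, 0.0, -0.996]] [ 0.4 -0.  -0.8] 0.4629304883428701
x_wrist tilt deg -0.27 n 4606 zmin,max [ 65. 128.] x at zmin -33.54 x@54 -33.49
64 -33.6; 70 -33.6; 80 -33.6; 90 -33.7; 100 -33.7; 110 -33.8; 120 -33.8; 
top z 135.0 4439
```

View pics/x_wrist.png

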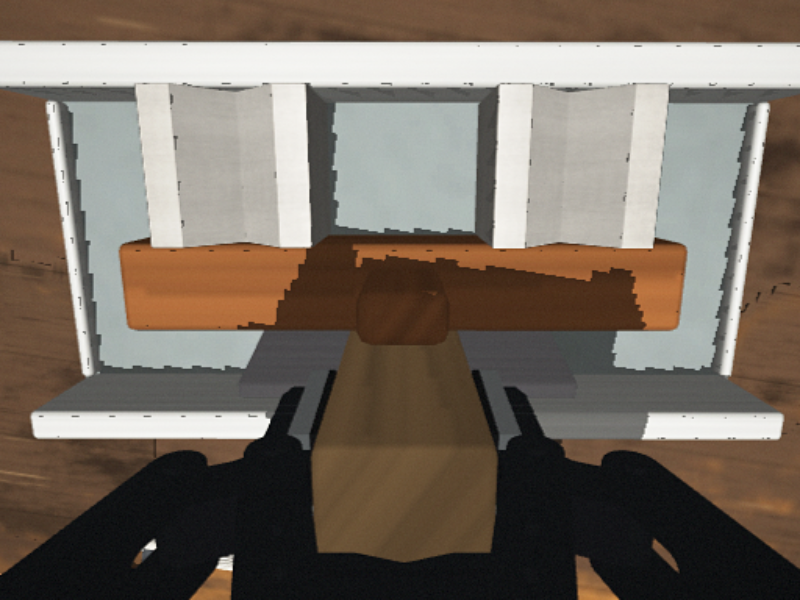

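>>> apply_moves(
  motion=[
    {"dx": 0.005, "dy": 0.001, "dz": -0.05, "wx": 0, "wy": 0, "wz": 0},
    {"dx": 0.01, "dy": 0.002, "dz": -0.1, "wx": 0, "wy": 0, "wz": 0},
    {"dx": 0.02, "dy": 0.003, "dz": -0.14, "wx": 0, "wy": 0, "wz": 0},
    {"dx": 0.02, "dy": 0.003, "dz": -0.14, "wx": 0, "wy": 0, "wz": 0},
  ],
)

```text
t: 34.4
tcp_pos: [512.3, 60.2, 92.8]
orientation: [0.996, 0.079, 0.042, -0.003]
force: [-1.2, 0.9, -0.9]
opening: 0.462
```

>>> apply_moves(
  motion=[
    {"dx": 0, "dy": 0, "dz": -0.03, "wx": 0, "wy": 0, "wz": 0},
    {"dx": 0, "dy": 0, "dz": -0.05, "wx": 0, "wy": 0, "wz": 0},
    {"dx": 0, "dy": 0, "dz": -0.05, "wx": 0, "wy": 0, "wz": 0},
  ],
)

```text
t: 34.78
tcp_pos: [512.4, 60.2, 91.2]
orientation: [0.996, 0.079, 0.042, -0.003]
force: [-2.5, -0.6, 5.0]
opening: 0.459
```

>>> apply_moves(
  motion=[
    {"dx": 0, "dy": 0, "dz": -0.03, "wx": 0, "wy": 0, "wz": 0},
    {"dx": 0, "dy": 0, "dz": -0.06, "wx": 0, "wy": 0, "wz": 0},
    {"dx": 0, "dy": 0, "dz": -0.06, "wx": 0, "wy": 0, "wz": 0},
  ],
)

```text
t: 35.15
tcp_pos: [512.5, 60.2, 89.1]
orientation: [0.996, 0.079, 0.042, -0.003]
force: [-4.7, -0.5, 6.6]
opening: 0.464
```

>>> apply_moves(
  motion=[
    {"dx": 0, "dy": 0, "dz": -0.03, "wx": 0, "wy": 0, "wz": 0},
    {"dx": 0, "dy": 0, "dz": -0.05, "wx": 0, "wy": 0, "wz": 0},
    {"dx": 0, "dy": 0, "dz": -0.05, "wx": 0, "wy": 0, "wz": 0},
  ],
)

```text
t: 35.52
tcp_pos: [512.6, 60.2, 87.6]
orientation: [0.996, 0.079, 0.042, -0.003]
force: [-6.2, -0.8, 9.7]
opening: 0.463
```

>>> apply_moves(
  motion=[
    {"dx": -0.01, "dy": 0, "dz": -0.03, "wx": 0, "wy": 0, "wz": 0},
    {"dx": -0.02, "dy": 0, "dz": -0.06, "wx": 0, "wy": 0, "wz": 0},
    {"dx": -0.02, "dy": 0, "dz": -0.06, "wx": 0, "wy": 0, "wz": 0},
  ],
)

```text
t: 35.9
tcp_pos: [512.6, 60.2, 85.8]
orientation: [0.996, 0.079, 0.043, -0.003]
force: [-4.9, -1.2, 11.9]
opening: 0.463
```

>>> apply_moves(
  motion=[
    {"dx": 0, "dy": 0, "dz": -0.03, "wx": 0, "wy": 0, "wz": 0},
    {"dx": 0, "dy": 0, "dz": -0.06, "wx": 0, "wy": 0, "wz": 0},
    {"dx": 0, "dy": 0, "dz": -0.06, "wx": 0, "wy": 0, "wz": 0},
  ],
)

```text
t: 36.28
tcp_pos: [512.7, 60.2, 83.9]
orientation: [0.996, 0.079, 0.043, -0.003]
force: [-7.4, -0.5, 15.1]
opening: 0.461
```

```bash
bash look.sh y wrist scene; python3 wf.py y_wrist 118;  python3 - <<'E'
from h import *
d=dict(np.load("y_wrist.npz"));L=loc(cloud(d))
for yb in [(-60,-25),(25,60)]:
  m=rect_at(L,None,-58,-36,*yb,24,61);p=L[m]
  for z0 in range(24,61,8):
    q=p[(p[:,2]>=z0)&(p[:,2]<z0+4)]
    if len(q): print(z0,np.percentile(q[:,0],[5,50,95]).round(1),len(q))
for b in [(0,60,-90,-15),(0,60,20,90)]: print(fit(L,b,62.5,75))
E
```

```text
36.375 [512.6  60.2  83.9] [[0.984, 0.157, 0.085], [0.156, -0.988, 0.013], [0.086, 0.0, -0.996]] [-7.5 -1.3 15.4] 0.46391549952361966
y_wrist tilt deg -0.08 n 4373 zmin,max [ 65.2 118. ] x at zmin -32.74 x@54 -32.72
64 -32.7; 70 -32.8; 80 -32.7; 90 -32.8; 100 -32.8; 110 -32.8; 
top z 121.0 3701
24 [-43.5 -42.9 -42.4] 131
32 [-45.4 -44.6 -43.9] 221
40 [-47.4 -46.6 -45.8] 198
48 [-49.3 -48.5 -47.7] 188
56 [-51.4 -50.6 -49.8] 172
24 [-43.3 -42.8 -42.3] 119
32 [-45.3 -44.6 -43.8] 222
40 [-47.4 -46.5 -45.7] 191
48 [-49.4 -48.6 -47.8] 178
56 [-51.5 -50.5 -49.8] 165
(array([ 24.6, -53.8]), array([49.3, 52.9]), 0.2, 8107, array([63.2, 67.1, 68.4]))
(array([24.7, 56.3]), array([52.8, 49.4]), 89.9, 8120, array([63.2, 67.1, 68.5]))
```

View pics/y_wrist.png

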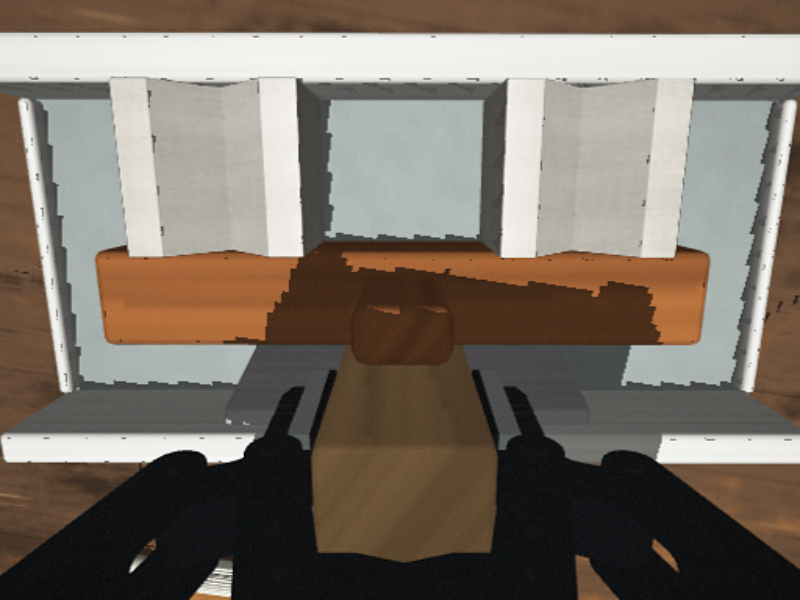

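>>> apply_moves(
  motion=[
    {"dx": 0, "dy": 0, "dz": 0, "wx": 0, "wy": 0, "wz": 0},
    {"dx": 0, "dy": 0, "dz": 0, "wx": 0, "wy": 0, "wz": 0},
    {"dx": 0, "dy": 0, "dz": 0, "wx": 0, "wy": 0, "wz": 0},
  ],
  fingers=-0.4,
)

```text
t: 36.75
tcp_pos: [511.9, 60.2, 81.6]
orientation: [0.996, 0.079, 0.042, -0.003]
force: [-0.3, 0.9, -0.7]
opening: 0.7
```

>>> apply_moves(
  motion=[
    {"dx": 0, "dy": 0, "dz": 0.5, "wx": 0, "wy": 0, "wz": 0},
    {"dx": 0, "dy": 0, "dz": 1.2, "wx": 0, "wy": 0, "wz": 0},
    {"dx": 0, "dy": 0, "dz": 2.2, "wx": 0, "wy": 0, "wz": 0},
    {"dx": 0, "dy": 0, "dz": 3.5, "wx": -0.8, "wy": 4.8, "wz": 0},
    {"dx": 0, "dy": 0, "dz": 3.5, "wx": -0.8, "wy": 4.8, "wz": 0},
  ],
)

```text
t: 37.38
tcp_pos: [516.4, 60.6, 227.3]
orientation: [0.997, 0.079, 0.005, 0.0]
force: [1.1, -0.3, 0.9]
opening: 0.699
```

```bash
bash look.sh z wrist scene; python3 wf.py z_wrist 118;  python3 - <<'E'
from h import *
d=dict(np.load("z_wrist.npz"));L=loc(cloud(d))
for yb in [(-60,-25),(25,60)]:
  m=rect_at(L,None,-58,-36,*yb,24,61);p=L[m]
  for z0 in range(24,61,8):
    q=p[(p[:,2]>=z0)&(p[:,2]<z0+4)]
    if len(q): print(z0,np.percentile(q[:,0],[5,50,95]).round(1),len(q))
for b in [(0,60,-90,-15),(0,60,20,90)]: print(fit(L,b,62.5,75))
print("wedge top",fit(L,(-90,-25,-30,30),115,135))
print("lug",fit(L,(-29,0,-20,20),90,105))
E
```

```text
37.475 [512.4  60.3 222.1] [[0.988, 0.158, 0.002], [0.158, -0.988, -0.001], [0.002, 0.001, -1.0]] [-0.5 -0.6 -0.4] 0.7047804770973797
z_wrist tilt deg -0.01 n 717 zmin,max [ 64.3 117.9] x at zmin -32.87 x@54 -32.87
64 -32.9; 70 -32.9; 80 -32.8; 90 -32.9; 100 -32.9; 110 -32.9; 
top z 121.0 920
24 [-43.7 -42.9 -42.5] 47
32 [-45.3 -44.8 -44.1] 69
40 [-47.7 -46.9 -46.3] 69
48 [-49.6 -48.8 -48.2] 80
56 [-51.4 -50.7 -50. ] 84
24 [-43.8 -42.9 -42.7] 39
32 [-45.3 -44.8 -44.2] 67
40 [-47.4 -46.7 -46.2] 69
48 [-49.6 -48.8 -48. ] 80
56 [-51.4 -50.7 -50.1] 80
(array([ 24.6, -53.6]), array([52.3, 49.1]), 90.0, 2243, array([63.2, 67.1, 68.6]))
(array([24.6, 56.3]), array([49.1, 52.4]), 0.1, 2268, array([63.3, 67.2, 68.6]))
wedge top (array([-49.2,   0.4]), array([39.9, 33.3]), 89.6, 2279, array([119.3, 121. , 122.2]))
lug (array([-16.6,   1. ]), array([15.9, 24.9]), 0.0, 631, array([93.6, 97. , 98.4]))
```

View pics/z_wrist.png

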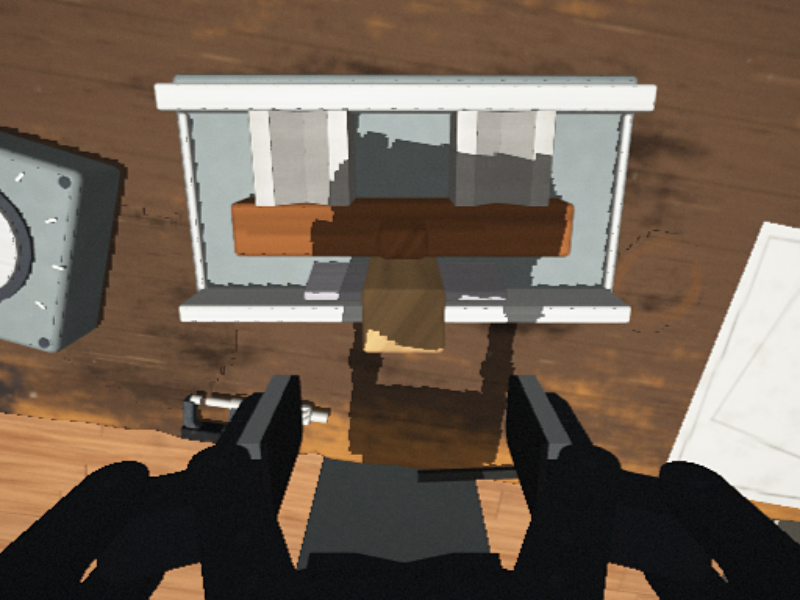

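View pics/z_scene.png

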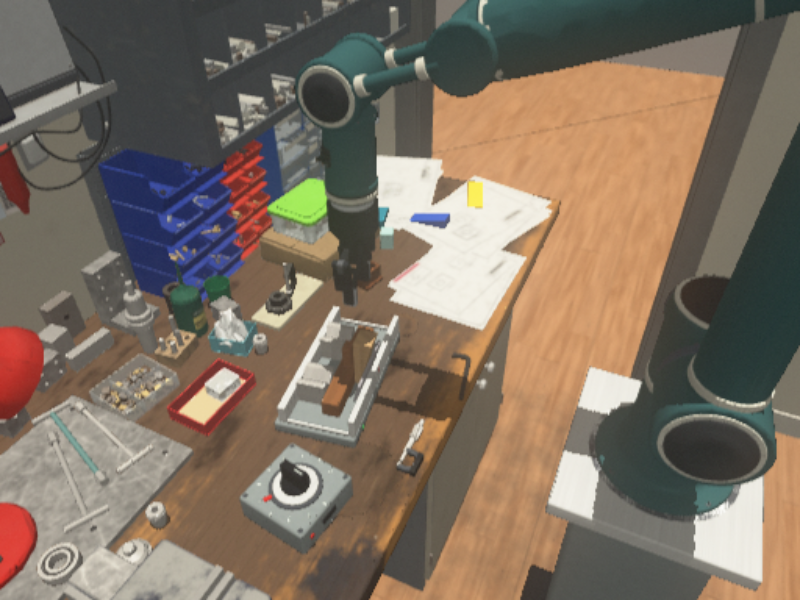

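>>> apply_moves(
  motion=[
    {"dx": -0.6, "dy": 6.5, "dz": 0.5, "wx": 0, "wy": 0, "wz": 0},
    {"dx": -0.6, "dy": 6.5, "dz": 0.5, "wx": 0, "wy": 0, "wz": 0},
    {"dx": -0.6, "dy": 6.5, "dz": 0.5, "wx": 0, "wy": 0, "wz": 0},
    {"dx": -0.6, "dy": 6.5, "dz": 0.5, "wx": 0, "wy": 0, "wz": 0},
    {"dx": -0.6, "dy": 6.5, "dz": 0.5, "wx": 0, "wy": 0, "wz": 0},
    {"dx": -0.6, "dy": 6.5, "dz": 0.5, "wx": 0, "wy": 0, "wz": 0},
    {"dx": -0.6, "dy": 6.5, "dz": 0.5, "wx": 0, "wy": 0, "wz": 0},
  ],
)

```text
t: 38.35
tcp_pos: [487.4, 318.4, 240.6]
orientation: [0.997, 0.078, -0.001, 0.001]
force: [-0.5, -0.2, -0.3]
opening: 0.699
```

```bash
cat > dial.py <<'E'
import sys
from h import *
n=sys.argv[1]
d=dict(np.load(n+".npz"));W=cloud(d);f=d["frame"].astype(int)
b=(410,580,230,410)
print("unit",fit(W,b,42,54));g=fit(W,b,88,100);print("dialtop",g)
box=rect_at(W,None,*b,88,100);c=g[0]
# white line on top
hi=box&(f.min(-1)>150);p=W[hi];print("white pts",len(p),p.mean(0).round(1) if len(p) else None)
if len(p): v=p.mean(0)[:2]-c;print("white dir deg",np.degrees(np.arctan2(v[1],v[0])).round(1))
red=rect_at(W,None,*b,45,70)&(f[...,0]>130)&(f[...,1]<90)&(f[...,2]<90);p=W[red]
lab=(red*255).astype(np.uint8);k,l,st,ce=cv2.connectedComponentsWithStats(lab)
for i in range(1,k):
    if st[i,4]>5:
        q=W[l==i].mean(0);v=q[:2]-c;print("red",ce[i].round(),st[i,4],q.round(1),"r",np.hypot(*v).round(1),"dir",np.degrees(np.arctan2(v[1],v[0])).round(1))
E
bash look.sh A wrist; python3 dial.py A_wrist
```

```text
38.4 [487.7 318.4 241. ] [[0.988, 0.156, -0.001], [0.156, -0.988, -0.002], [-0.001, 0.002, -1.0]] [-0.5  0.2 -0.2] 0.7022509297610192
unit (array([490.9, 320.5]), array([120. , 120.1]), 81.7, 10535, array([48.6, 50.6, 53.1]))
dialtop (array([491.2, 320.4]), array([14.1, 41.6]), 78.1, 777, array([91.9, 94.2, 95.6]))
white pts 34 [480.2 323.   94.9]
white dir deg 166.7
red [223. 129.] 103 [516.6 356.4  53.6] r 44.0 dir 54.8
```

View pics/A_wrist.png

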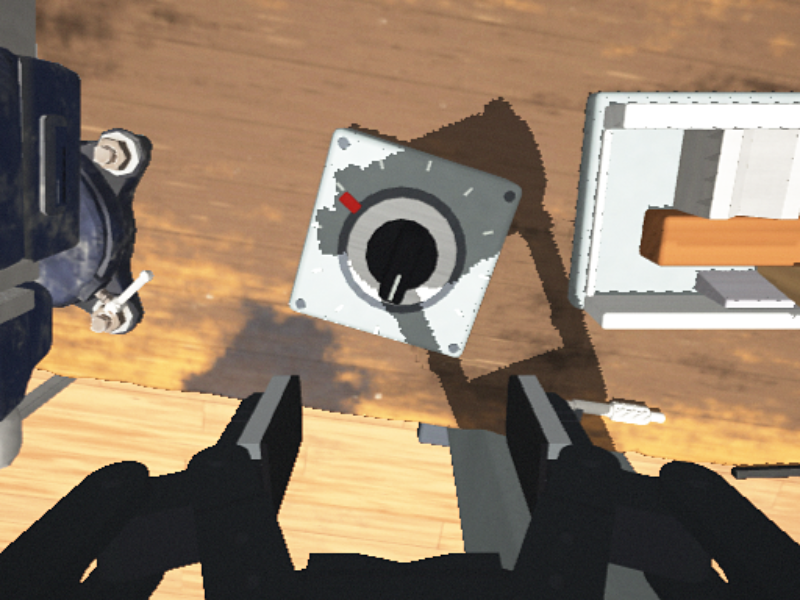

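>>> apply_moves(
  motion=[
    {"dx": 0.08, "dy": 0.05, "dz": 0, "wx": 0, "wy": 0, "wz": 85},
    {"dx": 0.08, "dy": 0.05, "dz": 0, "wx": 0, "wy": 0, "wz": 85},
    {"dx": 0.08, "dy": 0.05, "dz": 0, "wx": 0, "wy": 0, "wz": 85},
    {"dx": 0.08, "dy": 0.05, "dz": 0, "wx": 0, "wy": 0, "wz": 85},
    {"dx": 0.08, "dy": 0.05, "dz": 0, "wx": 0, "wy": 0, "wz": 85},
    {"dx": 0.08, "dy": 0.05, "dz": 0, "wx": 0, "wy": 0, "wz": 85},
    {"dx": 0.08, "dy": 0.05, "dz": 0, "wx": 0, "wy": 0, "wz": 85},
    {"dx": 0.08, "dy": 0.05, "dz": 0, "wx": 0, "wy": 0, "wz": 85},
  ],
  fingers=-0.2,
)

```text
t: 39.4
tcp_pos: [491.4, 320.4, 241.8]
orientation: [0.68, 0.733, 0.0, 0.0]
force: [-0.6, -0.4, -0.7]
opening: 0.601
```

>>> apply_moves(
  motion=[
    {"dx": 0, "dy": 0, "dz": 0, "wx": 0, "wy": 0, "wz": 74},
    {"dx": 0, "dy": 0, "dz": 0, "wx": 0, "wy": 0, "wz": 74},
    {"dx": 0, "dy": 0, "dz": 0, "wx": 0, "wy": 0, "wz": 74},
    {"dx": 0, "dy": 0, "dz": 0, "wx": 0, "wy": 0, "wz": 74},
    {"dx": 0, "dy": 0, "dz": 0, "wx": 0, "wy": 0, "wz": 74},
    {"dx": 0, "dy": 0, "dz": 0, "wx": 0, "wy": 0, "wz": 74},
    {"dx": 0, "dy": 0, "dz": 0, "wx": 0, "wy": 0, "wz": 74},
    {"dx": 0, "dy": 0, "dz": 0, "wx": 0, "wy": 0, "wz": 74},
  ],
)

```text
t: 40.4
tcp_pos: [491.4, 320.7, 241.8]
orientation: [0.106, 0.994, 0.0, 0.0]
force: [-0.2, 0.4, -0.8]
opening: 0.602
```

```bash
bash look.sh B wrist; python3 dial.py B_wrist; python3 -c "
from bench import observe;print(observe()['joint_pos'])"
```

```text
40.45 [491.3 320.9 241.8] [[-0.977, 0.212, 0.0], [0.212, 0.977, 0.0], [-0.0, 0.0, -1.0]] [1.2 0.5 0. ] 0.5978986748303207
unit (array([490.8, 321.1]), array([120.3, 119.5]), 81.6, 10451, array([48.5, 50.5, 53. ]))
dialtop (array([490.6, 320.8]), array([13.2, 41.2]), 78.1, 745, array([92. , 94.1, 95.4]))
white pts 34 [480.2 323.2  94.9]
white dir deg 167.1
red [298. 182.] 85 [516.2 356.3  53.7] r 43.7 dir 54.2
[ 5.35992806e-01  9.83518340e-02  1.79870055e+00  2.61241314e-04
  1.24412915e+00 -8.21503455e-01]
```

View pics/B_wrist.png

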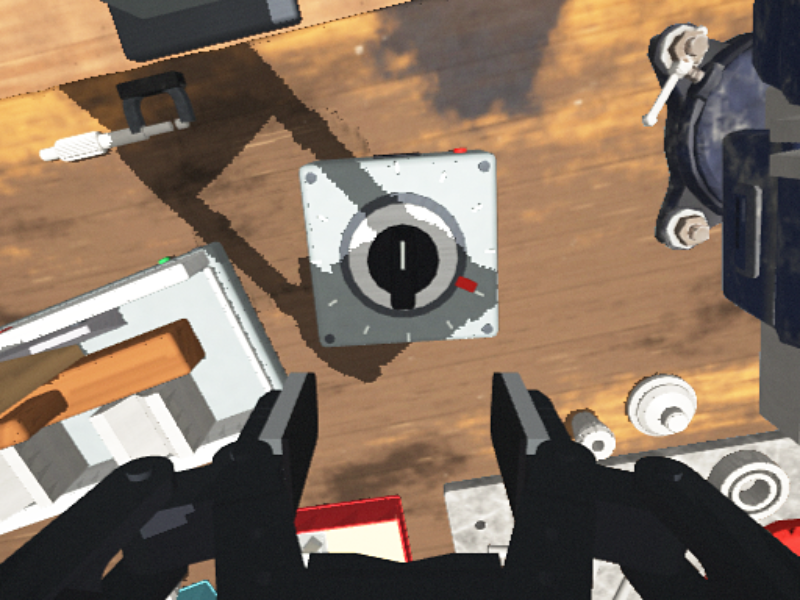

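>>> apply_moves(
  motion=[
    {"dx": -0.01, "dy": 0, "dz": -1.4, "wx": 0, "wy": 0, "wz": 0.3},
    {"dx": -0.01, "dy": 0, "dz": -2.7, "wx": 0, "wy": 0, "wz": 0.3},
    {"dx": -0.01, "dy": 0, "dz": -3.5, "wx": 0, "wy": 0, "wz": 0.3},
    {"dx": -0.01, "dy": 0, "dz": -3.9, "wx": 0, "wy": 0, "wz": 0.3},
    {"dx": -0.01, "dy": 0, "dz": -4.02, "wx": 0, "wy": 0, "wz": 0.3},
    {"dx": -0.01, "dy": 0, "dz": -4.02, "wx": 0, "wy": 0, "wz": 0.3},
  ],
)

```text
t: 41.2
tcp_pos: [491.5, 322.6, 82.2]
orientation: [0.102, 0.995, 0.001, 0.001]
force: [0.3, 0.4, -0.8]
opening: 0.601
```

>>> apply_moves(
  motion=[
    {"dx": 0, "dy": 0, "dz": 0, "wx": 0, "wy": 0, "wz": 0},
    {"dx": 0, "dy": 0, "dz": 0, "wx": 0, "wy": 0, "wz": 0},
    {"dx": 0, "dy": 0, "dz": 0, "wx": 0, "wy": 0, "wz": 0},
    {"dx": 0, "dy": 0, "dz": 0, "wx": 0, "wy": 0, "wz": 0},
    {"dx": 0, "dy": 0, "dz": 0, "wx": 0, "wy": 0, "wz": 0},
    {"dx": 0, "dy": 0, "dz": 0, "wx": 0, "wy": 0, "wz": 0},
  ],
  fingers=1,
)

```text
t: 41.95
tcp_pos: [491.0, 320.4, 82.8]
orientation: [0.101, 0.995, -0.001, 0.0]
force: [-1.6, -8.4, 8.3]
opening: 0.149
```

>>> apply_moves(
  motion=[
    {"dx": 0, "dy": 0, "dz": 0, "wx": 0, "wy": 0, "wz": -8},
    {"dx": 0, "dy": 0, "dz": 0, "wx": 0, "wy": 0, "wz": -16},
    {"dx": 0, "dy": 0, "dz": 0, "wx": 0, "wy": 0, "wz": -24},
    {"dx": 0, "dy": 0, "dz": 0, "wx": 0, "wy": 0, "wz": -32},
    {"dx": 0, "dy": 0, "dz": 0, "wx": 0, "wy": 0, "wz": -40},
    {"dx": 0, "dy": 0, "dz": 0, "wx": 0, "wy": 0, "wz": -48},
    {"dx": 0, "dy": 0, "dz": 0, "wx": 0, "wy": 0, "wz": -56},
    {"dx": 0, "dy": 0, "dz": 0, "wx": 0, "wy": 0, "wz": -57},
  ],
)

```text
t: 42.95
tcp_pos: [490.9, 320.2, 82.8]
orientation: [0.564, 0.826, -0.001, 0.001]
force: [-1.0, -8.1, 8.4]
opening: 0.153
```

>>> apply_moves(
  motion=[
    {"dx": 0, "dy": 0, "dz": 0, "wx": 0, "wy": 0, "wz": -8},
    {"dx": 0, "dy": 0, "dz": 0, "wx": 0, "wy": 0, "wz": -16},
    {"dx": 0, "dy": 0, "dz": 0, "wx": 0, "wy": 0, "wz": -24},
    {"dx": 0, "dy": 0, "dz": 0, "wx": 0, "wy": 0, "wz": -32},
    {"dx": 0, "dy": 0, "dz": 0, "wx": 0, "wy": 0, "wz": -40},
    {"dx": 0, "dy": 0, "dz": 0, "wx": 0, "wy": 0, "wz": -48},
    {"dx": 0, "dy": 0, "dz": 0, "wx": 0, "wy": 0, "wz": -56},
    {"dx": 0, "dy": 0, "dz": 0, "wx": 0, "wy": 0, "wz": -56.7},
  ],
)

```text
t: 43.95
tcp_pos: [490.8, 320.2, 82.8]
orientation: [0.889, 0.459, -0.001, 0.002]
force: [-2.8, -8.7, 8.8]
opening: 0.149
```

>>> apply_moves(
  motion=[
    {"dx": 0, "dy": 0, "dz": 0, "wx": 0, "wy": 0, "wz": 0},
    {"dx": 0, "dy": 0, "dz": 0, "wx": 0, "wy": 0, "wz": 0},
  ],
)

```text
t: 44.2
tcp_pos: [490.8, 320.2, 82.8]
orientation: [0.888, 0.459, -0.001, 0.002]
force: [-2.8, -8.3, 10.0]
opening: 0.15
```

>>> apply_moves(
  motion=[
    {"dx": 0, "dy": 0, "dz": 0, "wx": 0, "wy": 0, "wz": 0},
    {"dx": 0, "dy": 0, "dz": 0, "wx": 0, "wy": 0, "wz": 0},
    {"dx": 0, "dy": 0, "dz": 0, "wx": 0, "wy": 0, "wz": 0},
    {"dx": 0, "dy": 0, "dz": 0, "wx": 0, "wy": 0, "wz": 0},
  ],
  fingers=-0.2,
)

```text
t: 44.7
tcp_pos: [490.6, 322.4, 81.0]
orientation: [0.888, 0.459, 0.0, 0.0]
force: [0.2, 0.4, 0.7]
opening: 0.599
```

>>> apply_moves(
  motion=[
    {"dx": 0, "dy": 0, "dz": 0.5, "wx": 0, "wy": 0, "wz": 0},
    {"dx": 0, "dy": 0, "dz": 1.5, "wx": 0, "wy": 0, "wz": 0},
    {"dx": 0, "dy": 0, "dz": 3, "wx": 0, "wy": 0, "wz": 0},
    {"dx": 0, "dy": 0, "dz": 4.2, "wx": 0, "wy": 0, "wz": 0},
    {"dx": 0, "dy": 0, "dz": 4.2, "wx": 0, "wy": 0, "wz": 0},
  ],
)

```text
t: 45.32
tcp_pos: [493.7, 324.2, 257.1]
orientation: [0.888, 0.459, 0.007, -0.0]
force: [-0.3, -0.4, -0.5]
opening: 0.602
```

```bash
bash look.sh C wrist scene; python3 dial.py C_wrist
```

```text
45.425 [491.1 322.5 251.1] [[0.578, 0.816, 0.003], [0.816, -0.578, 0.001], [0.003, 0.002, -1.0]] [ 0.4 -1.2 -0.5] 0.5988107512968192
unit (array([490.9, 320.3]), array([120.4, 120.4]), 81.7, 9380, array([48.7, 50.6, 53.1]))
dialtop (array([491.7, 321.1]), array([40.6, 13.8]), 54.3, 687, array([91.7, 94.2, 95.6]))
white pts 36 [495.9 326.5  94.7]
white dir deg 52.5
red [257. 126.] 88 [516.  356.   53.9] r 42.6 dir 55.1
```

View pics/C_wrist.png

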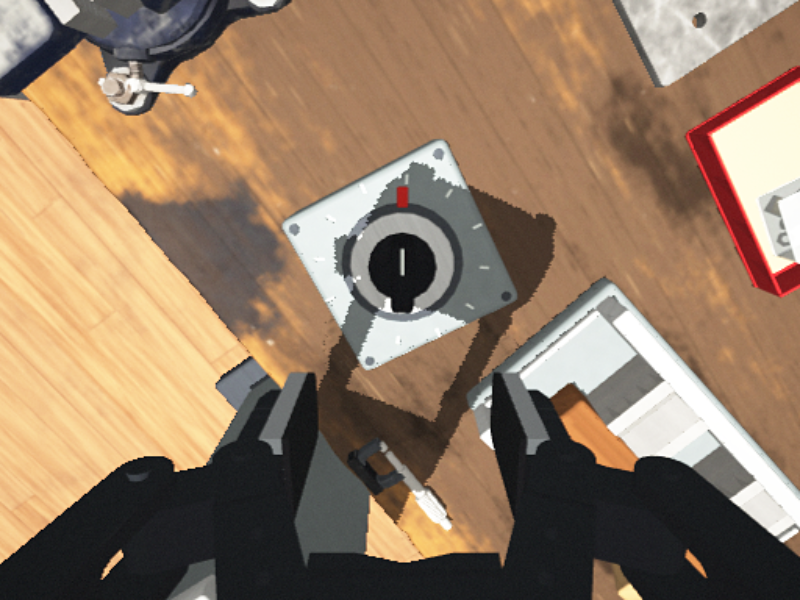

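View pics/C_scene.png

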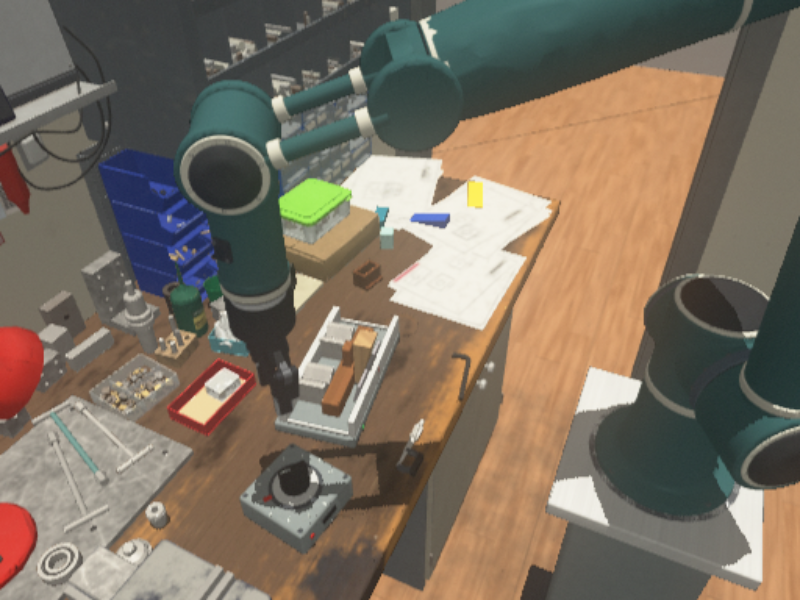

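>>> apply_moves(
  motion=[
    {"dx": 0.5, "dy": -5.5, "dz": 1, "wx": 0, "wy": 0, "wz": -45},
    {"dx": 0.5, "dy": -5.5, "dz": 1, "wx": 0, "wy": 0, "wz": -45},
    {"dx": 0.5, "dy": -5.5, "dz": 1, "wx": 0, "wy": 0, "wz": -45},
    {"dx": 0.5, "dy": -5.5, "dz": 1, "wx": 0, "wy": 0, "wz": -45},
    {"dx": 0.5, "dy": -5.5, "dz": 1, "wx": 0, "wy": 0, "wz": -45},
    {"dx": 0.5, "dy": -5.5, "dz": 1, "wx": 0, "wy": 0, "wz": -45},
    {"dx": 0.5, "dy": -5.5, "dz": 1, "wx": 0, "wy": 0, "wz": -45},
    {"dx": 0.5, "dy": -5.5, "dz": 1, "wx": 0, "wy": 0, "wz": -45},
  ],
)

```text
t: 46.42
tcp_pos: [510.3, 103.2, 288.5]
orientation: [0.996, 0.085, -0.001, 0.0]
force: [-0.2, -0.5, 0.2]
opening: 0.602
```

```bash
bash look.sh D wrist; python3 - <<'E'
from h import *
d=dict(np.load("D_wrist.npz"));L=loc(cloud(d))
for yb in [(-60,-25),(25,60)]:
  m=rect_at(L,None,-58,-36,*yb,24,61);p=L[m]
  for z0 in range(24,61,8):
    q=p[(p[:,2]>=z0)&(p[:,2]<z0+4)]
    if len(q): print(z0,np.percentile(q[:,0],[5,50,95]).round(1),len(q))
for b in [(0,60,-90,-15),(0,60,20,90)]: print(fit(L,b,62.5,75))
print("wedge top",fit(L,(-90,-25,-30,30),115,135))
print("lug",fit(L,(-29,0,-20,20),90,105))
E
```

```text
46.475 [510.4 103.1 288.7] [[0.985, 0.17, -0.001], [0.17, -0.985, -0.001], [-0.001, 0.001, -1.0]] [ 0.6 -0.3  0.3] 0.6009478525409205
24 [-43.8 -42.9 -40.6] 40
32 [-45.7 -44.8 -43.9] 39
40 [-47.4 -46.8 -46.4] 41
48 [-49.5 -48.7 -48.2] 44
56 [-51.6 -50.8 -50. ] 41
24 [-43.7 -42.9 -40.5] 38
32 [-45.7 -44.8 -44. ] 40
40 [-47.5 -46.7 -46.3] 46
48 [-49.3 -48.8 -48.1] 53
56 [-51.7 -50.8 -50. ] 55
(array([ 24.5, -53.8]), array([52.6, 49. ]), 89.9, 1564, array([63.1, 67.1, 68.5]))
(array([24.4, 56.3]), array([49., 52.]), 0.8, 1533, array([63.2, 67.1, 68.6]))
wedge top (array([-49.3,   0.6]), array([40.1, 33.4]), 89.5, 1508, array([119.1, 121. , 122.3]))
lug (array([-16.4,   1.3]), array([15.6, 25.5]), 1.8, 433, array([93.1, 96.9, 98.4]))
```

View pics/D_wrist.png

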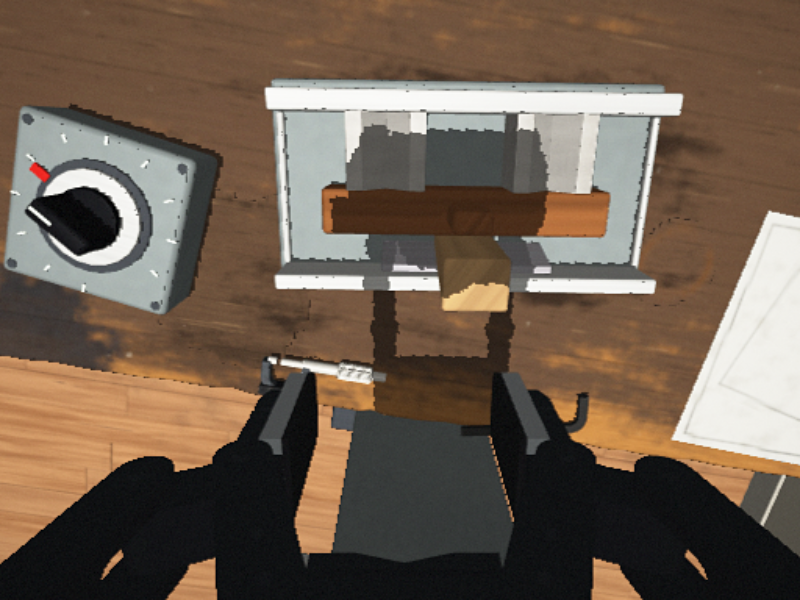

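```bash
python3 -c "
from bench import sign_off;print(sign_off())"
```

```text
the job is handed in; nothing more can be done
None
```

The job is done and handed in at about 46 s. I found only two V-blocks; no third one showed in any of my camera views.

**What I did**
- I stood both blocks in the tray, grooves front to back, pushed against the back fence.
- I set the clamp bar across their front ends and drove the wedge down about 7.6 mm, with roughly 15 N at the end.
- I then turned the dial about 114° clockwise.

**Last checks from the wrist camera**

| Item | Reading |
|---|---|
| Block positions | x = 24.5 and 24.4 mm (home is 24.5), at y = −54 and +56 mm |
| Block angle | within about 1° of square to the fence |
| Bar lug | 1.3 mm from the middle |
| Sprung pad | pushed back about 2.2 mm, unchanged after I let go |
| Dial | bar at 54.3°, red tab at 54.5 to 55.1° |

The micrometer and carton were not touched, and the robot was clear of everything at the end.

**What went wrong**
- My first try at inserting the wedge caught on an edge, probably the bar or the pad, and the wrist force reached about 57 N. That is below the 120 N limit, but the press was on the held wedge, so I can't say whether it counts against the 40 N rule.
- The catch shifted and tilted the wedge in the jaws. I corrected the tilt and inserted it slowly the second time. The bar and blocks measured unmoved after the catch.

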